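# Hang the spare grinding wheel on the carousel

### The arm

A 6-joint arm with a two-finger parallel gripper is mounted at the origin on the work surface. World frame = base frame: x ahead of the robot, y to its left, z up, the work surface at z = 0. Lengths are in m, angles in rad, forces in N, time in s.
With the tool pointing down it reaches from about 0.25 to 0.725 m from the base axis. Payload 4 kg.
Tool frame: the origin (TCP) lies at the centre of the arm's flange, where the gripper is bolted on; the fingertips stand 173 mm ahead of it and the grasp point (between the pads) lies 155 mm ahead of it; x points along the fingers, z is the direction in which the jaws open and shut, and the axes are right-handed (so a half turn about x gives the same grasp; the last joint's range is limited). The gripper opens to 85 mm and grips with 20 to 120 N. Pads are 22 mm wide; open, the fingers measure 114 mm over their backs; the gripper's body (76 mm by 85 mm) begins 54 mm behind the grasp point. The pads swing forward as they close: fully open they stand 13 mm farther back than shut.
Start: joints at [1.141, 0.241, 0.005, 1.335, 0, 1.571], TCP at [0.208, 0.455, 0.405] pointing down, gripper open.
Joint ranges: [-2.72, 2.72], [-1.05, 1.87], [-1.09, 1.28], [-1.99, 2.15], [-1.42, 1.44], [-3.14, 3.14]. Speed limits (rad/s): [2.79, 2.79, 3.14, 3.14, 3.14, 3.14].

### API

Orientations are given as a unit quaternion [x, y, z, w].
In Python, from workcell import bot gives the robot as it stands.
- The arm moves only by the tool arm_command, never from a script. Its argument "moves" is one flat list of numbers, 7 for each row, row after row: the shift along the tool's x, y, z in m, then the turn, a rotation vector about the tool's x, y, z in rad, then the closure, from -1 (fully open) to 1 (shut). A call has 1 to 20 rows; each row shifts and turns the pose as measured when the row begins, along the tool's axes as they then stand; what a row does not reach is not made up. A row lasts 1/12 s, in which the tool goes at most 41.7 mm and 7.16 degrees, less where a joint would pass 70% of its speed; a pose out of reach is approached as far as the arm can. A call with a gripper value outside its range is refused whole. The fingers move at their own pace and stop on an object; the grip force is fixed at half the most. Time passes only in rows, so rows that do not move let the fingers close. It gives the time, the measured TCP pose, the force and the opening at its end, in the units of the state.
- bot.get_obs(): the state, without advancing time (a new reading comes with each control period).
- bot.camera(name): name is "scene" or "top"; returns the picture (420x560x3 uint8, red, green, blue); there is no depth.
- bot.get_calibration(name): a dict with "mtx" (3x3 intrinsics, pixels), "dist" ([k1, k2, p1, p2, k3] as OpenCV has them; the pictures are not rectified), "world_from_camera" (4x4, takes a point from camera to world coordinates). Camera axes: x right, y up, looking along -z (the intrinsics and any distortion apply to the point x, -y, -z); pixel columns grow to the right and rows downward; lengths in m; the calibration is good to about 2 mm. A picture is of the moment at which its call begins. get_calibration takes no time and is no camera call.
- bot.job_done(): hands the job in, once; it reports no verdict.
The state is a dict: "clock": time; "joint_pos": joint angles; "joint_vel": joint speeds; "tau": joint torques, N m; "eef_pos": TCP position; "tool_rot": TCP orientation; "ft_force": force on the tool from outside, world axes, zero at the start; "ft_torque": the same for the moment, N m; "grip_width": finger opening in m.
Only numpy, scipy, OpenCV 4.12 (cv2) and the standard library are available. Lean on these libraries where they do the work, as an engineer would, in place of code of your own. Each camera call takes 0.05 s, during which the arm holds its last target.

### The job

Put the larger grinding wheel from the wooden rack away on the wheel carousel: first turn the carousel, by its empty hook, until that hook points straight out over the front edge of the foot plate, then hang the wheel on it by its bore, slid right back against the washer, and let go so that it hangs there. The wheel is brittle: feel it gently over the upright pin at the hook's end, and never knock or force it against the carousel. Do not push on the wheels already hanging, and leave the other things where they are.

Things in the scene. Friction and masses are not known exactly. Their poses are not given: they have to be found in the camera images.
- stand: Wheel carousel, fixed to the bench: square dark steel foot 200 x 200 x 12 mm; on it turns a light-blue square column (64 mm wide, top 179 mm above the bench) with four like hooks, one per side. Includes column and hooks. Origin: centre of the foot's underside, on the turning axis; its -x axis points out over the foot's front edge (on the robot's side), z up.
- column (a joint): Turn of the column on the foot, rad, growing anticlockwise from above. At q the empty hook points along the foot's -x axis turned by q about z: 0 or 6.283 over the front edge, 3.14 over the back edge. Turns from -0.6 to 6.9; stiff bearing (0.22 N m, about 3 N at a hook), stays where left.
- hub (a point): Point on the column's axis 160 mm above the bench, turning with it; -x points along the empty hook, z up. The hook was clamped in its slot by eye: the centre line of its rod runs along this -x axis but anywhere from 11 mm below to 11 mm above this point. That height is not measured (hook_seat and hook_end do not show it): find it by touch. The hook is rigid.
- hook_seat (a point): On the hub's -x axis, 66 mm from the column's axis, at hub height: the outer face of the empty hook's washer (32 mm across), against which the wheel belongs. Inside it a spacer, a nut 21 mm across and a clamp plate reach back to the column. Outside it a level straight rod 9 mm in diameter runs to 106 mm from the axis.
- hook_end (a point): On the hub's -x axis, 106 mm from the column's axis, at hub height: the flat end of the empty hook's rod. A 6 mm upright stop pin stands on its last 6 mm, its round top 8.5 mm above the rod's centre line. A 16 mm bore passes the pin only with its centre 0.5 to 3.5 mm above the rod's centre line; hung, it rests 3.5 mm below it.
- wheel: Grinding wheel to be hung: plain grey stone disc, 100 mm across, 12 mm thick, round 16 mm bore, paper discs round the bore; 0.14 to 0.28 kg, brittle. Stands on edge in one of the rack's slots: the larger, thicker of the two wheels there. Origin: its centre; its x axis is the wheel's axis. In the rack its centre is 69 mm and its top 119 mm above the bench.
- rack: Wooden wheel rack 170 x 110 x 42 mm, fixed, with two slots 16 mm wide and 22 mm deep, 80 mm apart along its x axis (at x = -40 and +40 mm), for wheels standing with their axes along the rack's x. Origin: centre of its underside.
- small_wheel: The other wheel in the rack, to be left there: grey stone, 75 mm in diameter, 10 mm thick, 12 mm bore. Origin: its centre.
- hung_wire: Wire wheel, 90 mm across, 14 mm thick, hanging on the hook a quarter turn anticlockwise (seen from above) of the empty one, turning with the column. Origin: its centre, 73 mm from the column's axis. Its top is 206 mm above the bench.
- hung_stone: Grey stone wheel, 100 mm across, 12 mm thick, hanging on the hook opposite the empty one. Origin: its centre. Its top is 199 mm above the bench.
- hung_pair: Two grey stone wheels, 77 mm across, together 21 mm thick, hanging on the hook a quarter turn clockwise of the empty one. Origin: centre of the inner wheel. Their tops are 202 mm above the bench.
- spanner: Steel combination spanner 170 mm long lying on the bench, origin at its middle. Bystander.
- screwdriver: Screwdriver 190 mm long with a grey handle lying on the bench, origin at its middle. Bystander.
- spray_can: Spray can 52 mm across, 160 mm tall, standing, origin at its base. Bystander.
- bearing: Steel ball bearing, 42 mm across, 12 mm thick, lying flat, origin at its base. Bystander.
- brush: Bench brush 190 mm long lying on the bench, origin at its middle. Bystander.
- oil_jar: White jar with dark lid, 56 mm across, 70 mm tall, origin at its base. Bystander.

How it is judged:
On the way, in this order (a step that is already met when the one before it is completed fails the run):
1. the carousel is turned so that its empty hook points out over the front edge of the foot (within 12 degrees), the wheel not yet brought to it ((value of joint column between -0.21 and 0.21 rad or value of joint column between 6.0732 and 6.4932 rad) and velocity of joint column between -0.1 and 0.1 rad/s and distance between wheel and hub above 0.15 m), for 0.2 s.
2. the wheel's bore is over the hook, behind its end pin (x of wheel in the frame of hub between -0.093 and -0.066 m and y of wheel in the frame of hub between -0.012 and 0.012 m and z of wheel in the frame of hub between -0.025 and 0.025 m), for 0.2 s.
At the end, for the whole second after the job is handed in: The empty hook still points over the front edge of the foot within 12 degrees (0.21 rad), and the wheel hangs still on it, released, its bore resting on the rod (wheel's centre 3.5 mm below the rod's centre line), its back face within 8 mm of the washer, its axis within 0.2 rad of the hook's ((value of joint column between -0.21 and 0.21 rad or value of joint column between 6.0732 and 6.4932 rad) and x of wheel in the frame of hub between -0.08 and -0.066 m and y of wheel in the frame of hub between -0.008 and 0.008 m and z of wheel in the frame of hub between -0.0175 and 0.0105 m and angle between the x axis of wheel and the x axis of hub, either way round below 0.2 rad and contact force between wheel and stand above 0.5 N and linear speed of wheel below 0.03 m/s and angular speed of wheel below 0.4 rad/s); the robot touches nothing.
It fails at once if the brittle wheel is pressed or knocked against the carousel with more than 15 N (contact force between wheel and stand above 15 N).
It fails at once if the robot pushes with more than 4 N on a wheel that already hangs on the carousel (contact force between any of the arm, the fingers and hung_wire above 4 N or contact force between any of the arm, the fingers and hung_stone above 4 N or contact force between any of the arm, the fingers and hung_pair above 4 N).
It fails at once if another thing is moved more than 30 mm (distance of any of small_wheel, spanner, screwdriver, spray_can, bearing, brush, oil_jar from where it was at the start of the episode above 0.03 m).
It also fails if it takes over 72 s, if anything falls off the work surface, if the arm or the gripper's body presses on something with over 40 N, if the wrist force passes 120 N, or if a joint passes its speed limit or range.

## Working session

There is one attempt and no reset: what is moved stays moved. The work goes in short steps, Python scripts to look and compute and a tool call to move; the robot and the scene stay as the last step left them, time stands still between calls to the robot, and variables do not carry over. Pictures are saved under pics/ and viewed, and the job is handed in when it is done.

Besides the shell and the picture viewer there is one more tool, called after ">>>" as name(argument=value, ...), one argument or row to a line, values as JSON. arm_command: Moves the arm, as the interface text tells. Its arguments: {"type":"object","properties":{"moves":{"type":"array"}},"required":["moves"]}

```bash
ls; mkdir -p pics
python3 - <<'E'
from workcell import bot
import cv2
for n in("scene","top"):
    im=bot.camera(n); cv2.imwrite(f"pics/{n}0.png",im[:,:,::-1])
    c=bot.get_calibration(n); print(n,c["mtx"],c["dist"],c["world_from_camera"])
print(bot.get_obs())
E
```

```text
pics
scene [[445.73528109   0.         278.48490076]
 [  0.         445.73528109 201.57873379]
 [  0.           0.           1.        ]] [-0.05965165  0.          0.          0.          0.        ] [[ 0.52543277 -0.73305557  0.43191427  1.12469152]
 [ 0.85082611  0.45503041 -0.26275895 -0.39649883]
 [-0.00391721  0.5055461   0.8627907   1.30576857]
 [ 0.          0.          0.          1.        ]]
top [[477.59905602   0.         280.71449068]
 [  0.         477.59905602 201.91962441]
 [  0.           0.           1.        ]] [-0.09706008  0.          0.          0.          0.        ] [[-0.02568422  0.99188026 -0.12455471  0.36090613]
 [-0.99949952 -0.02778143 -0.01512981 -0.02609121]
 [-0.01846726  0.12410377  0.99209738  1.36645664]
 [ 0.          0.          0.          1.        ]]
{'clock': 0.1, 'joint_pos': array([ 1.14100701e+00,  2.41347126e-01,  3.83064352e-03,  1.33524075e+00,
       -3.16847814e-05,  1.57078147e+00]), 'joint_vel': array([ 0.00034619, -0.00045718,  0.00426786, -0.00073902,  0.00051423,
       -0.00103362]), 'tau': array([-9.09147166e-04, -3.73138797e+01,  2.53009844e+01,  1.08245277e-02,
       -5.58833551e-05,  6.73600780e-06]), 'eef_pos': array([0.20823665, 0.45429219, 0.40388614]), 'tool_rot': array([-0.38226526,  0.595696  ,  0.38149759,  0.59454112]), 'ft_force': array([ 0.16774617,  0.21850108, -0.71788186]), 'ft_torque': array([0.03186124, 0.00133694, 0.0307539 ]), 'grip_width': 0.08553509655433292}
```

View pics/scene0.png

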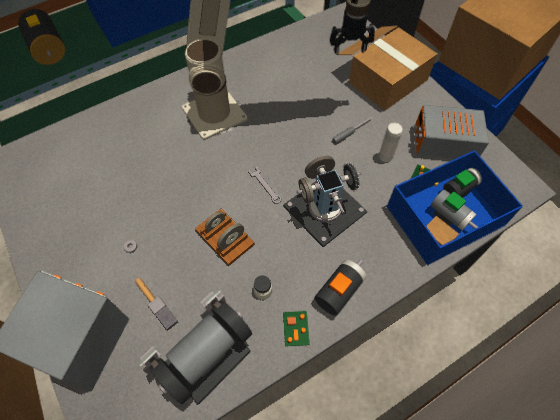

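View pics/top0.png

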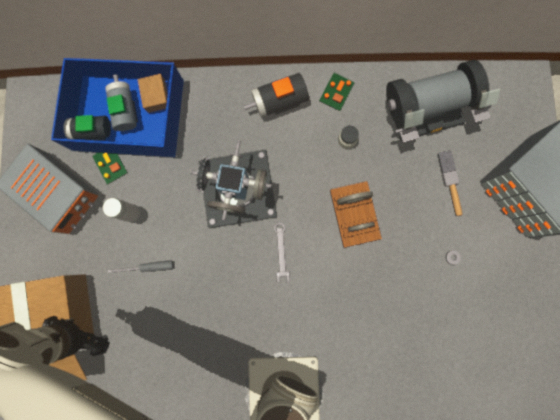

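Run:
```python
import cv2,numpy as np
t=cv2.imread("pics/top0.png");s=cv2.imread("pics/scene0.png")
cv2.imwrite("pics/t1.png",cv2.resize(t[130:240,185:295],None,fx=5.4,fy=5.4,interpolation=cv2.INTER_CUBIC))
cv2.imwrite("pics/t2.png",cv2.resize(t[165:255,315:395],None,fx=6,fy=6,interpolation=cv2.INTER_CUBIC))
cv2.imwrite("pics/s1.png",cv2.resize(s[140:250,270:380],None,fx=5.4,fy=5.4,interpolation=cv2.INTER_CUBIC))
cv2.imwrite("pics/s2.png",cv2.resize(s[195:275,185:265],None,fx=7,fy=7,interpolation=cv2.INTER_CUBIC))
```

```text
(no output)
```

View pics/t1.png

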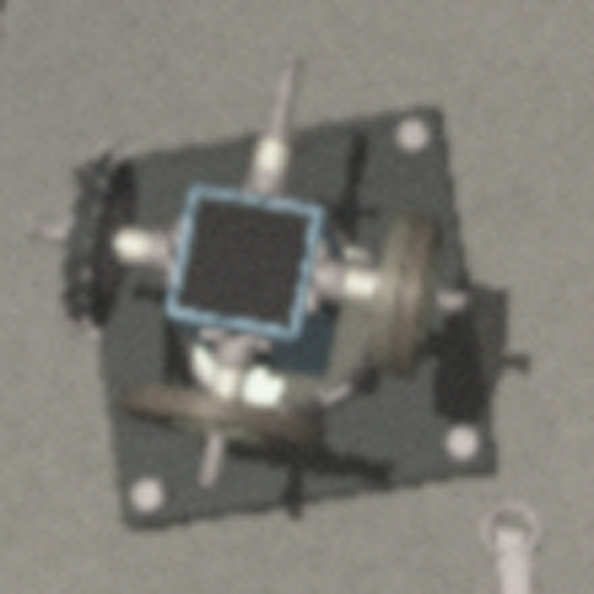

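View pics/t2.png

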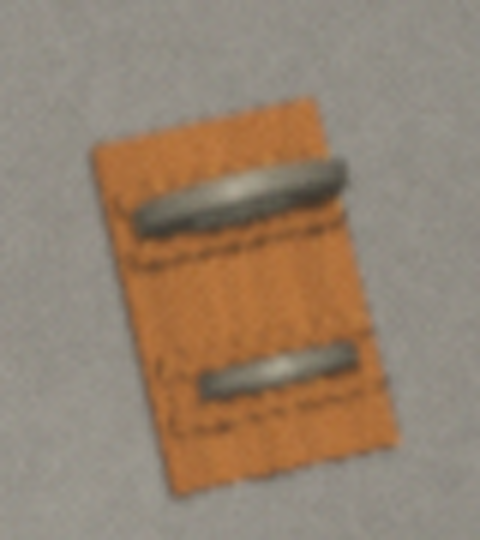

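View pics/s1.png

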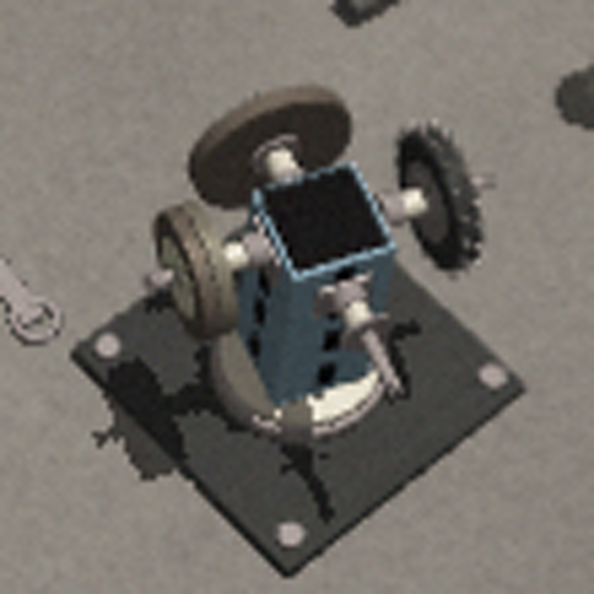

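View pics/s2.png

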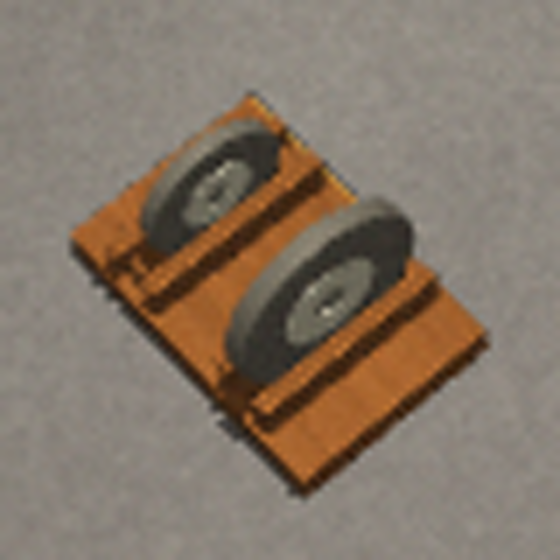

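```bash
cat > h.py <<'E'
import numpy as np,cv2
from workcell import bot
from scipy.spatial.transform import Rotation as R
from scipy.optimize import least_squares
F=np.diag([1,-1,-1.])
def proj(n,P):
    c=bot.get_calibration(n);W=c["world_from_camera"]
    p=(np.atleast_2d(P)-W[:3,3])@W[:3,:3]@F
    return cv2.projectPoints(p,np.zeros(3),np.zeros(3),c["mtx"],c["dist"])[0].reshape(-1,2)
def ray(n,uv,z):
    c=bot.get_calibration(n);W=c["world_from_camera"]
    uv=np.array(uv,float).reshape(-1,1,2)
    d=cv2.undistortPoints(uv,c["mtx"],c["dist"]).reshape(-1,2)
    d=np.c_[d,np.ones(len(d))]@F@W[:3,:3].T
    o=W[:3,3]; return o+d*((z-o[2])/d[:,2])[:,None]
def fitrect(obs,L,Wd,z):
    # obs: list of (cam, corners in order (+,+),(-,+),(-,-),(+,-)) 
    loc=np.array([[L,Wd],[-L,Wd],[-L,-Wd],[L,-Wd]])/2
    c0=np.mean([ray(n,uv,z).mean(0) for n,uv in obs],0)
    def f(p):
        c,s=np.cos(p[2]),np.sin(p[2])
        P=np.c_[loc@np.array([[c,s],[-s,c]])+p[:2],np.full(4,z)]
        return np.concatenate([(proj(n,P)-uv).ravel() for n,uv in obs])
    r=least_squares(f,[c0[0],c0[1],0.1]); return r.x,np.abs(r.fun).max(),r.fun
E
python3 - <<'E'
from h import *
T1=lambda a:np.array(a)/5.4+[185,130]-0.4
S1=lambda a:np.array(a)/5.4+[270,140]-.4
T2=lambda a:np.array(a)/6+[315,165]-.4
S2=lambda a:np.array(a)/7+[185,195]-.4
# top: up=+x, left=+y ; scene: world +x ~ right-down?
ft=T1([[97,165],[127,528],[495,472],[437,107]])
print(ray("top",ft,.012)); fs=S1([[522,388],[385,250],[75,352],[290,576]])
print(ray("scene",fs,.012))
foot_t=ft; foot_s=S1([[522,388],[392,258],[75,352],[290,576]])
r=fitrect([("top",foot_t)],.2,.2,.012);print("foot top",r)
fs2=S1([[522,388],[75,352],[290,576]])
print("scene corners reproj vs", proj("scene",np.c_[ray("top",foot_t,.012)]),foot_s)
ct=T1([[193,186],[170,318],[298,338],[325,208]])
print(ray("top",ct,.179))
cs=S1([[393,248],[353,165],[257,195],[298,277]])
print(ray("scene",cs,.179))
print("col",fitrect([("top",ct)],.064,.064,.179),fitrect([("scene",cs)],.064,.064,.179))
rt=T2([[95,147],[175,494],[398,443],[315,97]])
rs=S2([[487,340],[250,95],[75,242],[304,493]])
print(ray("top",rt,.042),ray("scene",rs,.042))
print("rack",fitrect([("top",rt)],.17,.11,.042),fitrect([("scene",rs)],.17,.11,.042))
hk=T1([[291,62]]);print("hookend",ray("top",hk,.165)); print(ray("scene",S1([[392,385]]),.165))
# wheel top ridge ends & bore
print("bore",ray("scene",S2([[330,303]]),.069)); print(ray("top",T2([[240,190]]),.119), ray("top",T2([[135,225],[345,170]]),.075))
E
```

```text
[[0.65971946 0.21871456 0.012     ]
 [0.46353653 0.20364988 0.012     ]
 [0.48801652 0.00834224 0.012     ]
 [0.68579608 0.03471408 0.012     ]]
[[0.66338123 0.22556346 0.012     ]
 [0.53700788 0.21259659 0.012     ]
 [0.49646199 0.00521334 0.012     ]
 [0.69231397 0.03206003 0.012     ]]
foot top (array([0.57435244, 0.11643884, 0.11800247]), np.float64(3.0009819498698675), array([-3.00098195, -0.63193458, -0.11073839,  0.09428495,  1.05639351,
        0.38955132,  2.00030158,  0.06304502]))
scene corners reproj vs [[363.95895958 211.58448032]
 [326.54127524 171.97079613]
 [282.94557372 202.50926741]
 [322.82968878 244.2810594 ]] [[366.26666667 211.45185185]
 [342.19259259 187.37777778]
 [283.48888889 204.78518519]
 [323.3037037  246.26666667]]
[[0.61131561 0.14301161 0.179     ]
 [0.54873947 0.1543707  0.179     ]
 [0.53755378 0.09443923 0.179     ]
 [0.5988537  0.08085094 0.179     ]]
[[0.61414085 0.1385217  0.179     ]
 [0.55696771 0.15195308 0.179     ]
 [0.545173   0.09422096 0.179     ]
 [0.60189681 0.08291255 0.179     ]]
col (array([ 0.57412644,  0.11817511, -0.19525391]), np
[... 614 characters left out ...]
042     ]
 [ 0.60136955 -0.25942554  0.042     ]]
rack (array([ 0.48862964, -0.21354229,  0.18928085]), np.float64(0.962476759946469), array([-0.9555415 , -0.77978811, -0.44846854,  0.81530855,  0.96247676,
        0.68030116,  0.44649351, -0.77410646])) (array([ 0.50827848, -0.22254677,  0.19411095]), np.float64(1.363242878617342), array([ 0.96885811, -0.16450999,  0.43764743,  0.10808704, -1.36324288,
       -0.40513881, -0.05532812,  0.35227026]))
hookend [[0.67337963 0.0973789  0.165     ]]
[[0.67907983 0.09299054 0.165     ]]
bore [[ 0.53984385 -0.20988935  0.069     ]]
[[ 0.52707612 -0.20211603  0.119     ]] [[ 0.51824982 -0.15989769  0.075     ]
 [ 0.54078798 -0.2566581   0.075     ]]
```

```bash
cat > ov.py <<'E'
from h import *
def box(L,W,z0,z1,x,y,a):
    c,s=np.cos(a),np.sin(a);q=np.array([[L,W],[-L,W],[-L,-W],[L,-W]])/2@np.array([[c,s],[-s,c]])+[x,y]
    for z in(z0,z1): yield np.vstack([np.c_[q,[z]*4],[*q[0],z]])
def circ(cn,ax,r):
    ax=np.array(ax)/np.linalg.norm(ax);u=np.cross(ax,[0,0,1]);v=np.cross(ax,u);t=np.linspace(0,2*np.pi,41)[:,None]
    return np.array(cn)+r*(np.cos(t)*u+np.sin(t)*v)
def draw(n,src,lines,crop,f,out):
    im=cv2.imread(src) if isinstance(src,str) else src
    x0,y0,x1,y1=crop
    im=cv2.resize(im[y0:y1,x0:x1],None,fx=f,fy=f,interpolation=cv2.INTER_NEAREST)
    for k,l in enumerate(lines):
        p=(proj(n,l)-[x0,y0]+.5)*f
        cv2.polylines(im,[np.round(p).astype(np.int32)],False,[(0,0,255),(0,255,0),(255,255,0),(255,0,255),(0,255,255)][k%5],1,cv2.LINE_AA)
    cv2.imwrite(out,im)
E
python3 - <<'E'
from ov import *
# rack seg
for n in("top","scene"):
    im=cv2.imread(f"pics/{n}0.png");h=cv2.cvtColor(im,cv2.COLOR_BGR2HSV)
    m=cv2.inRange(h,(5,110,60),(20,255,255))
    x0,y0,x1,y1=(315,165,395,255) if n=="top" else(185,195,265,275)
    mm=np.zeros_like(m);mm[y0:y1,x0:x1]=m[y0:y1,x0:x1]
    ys,xs=np.nonzero(mm);hull=cv2.convexHull(np.c_[xs,ys]);q=cv2.approxPolyDP(hull,4,True)
    print(n,q.reshape(-1,2).tolist())
def L(x,y,a,rx,ry,ra,q):
    l=list(box(.2,.2,0,.012,x,y,a))+list(box(.064,.064,.012,.179,x,y,q))
    l+=list(box(.17,.11,0,.042,rx,ry,ra)); d=np.array([np.cos(ra),np.sin(ra),0])
    c=np.array([rx,ry,.069])+.04*d
    for s in(-.006,.006): l+=[circ(c+s*d,d,.05),circ(c+s*d,d,.008)]
    d=np.array([np.cos(q),np.sin(q),0]); l+=[np.array([x,y,.16])+d*np.array([[.066],[.106]])]
    return l
l=L(.5755,.1175,.125,.490,-.214,.19,-.2)
draw("top","pics/top0.png",l,(185,130,295,240),5.4,"pics/o1.png")
draw("scene","pics/scene0.png",l,(270,140,380,250),5.4,"pics/o2.png")
draw("top","pics/top0.png",l,(315,165,395,255),6,"pics/o3.png")
draw("scene","pics/scene0.png",l,(185,195,265,275),7,"pics/o4.png")
E
```

```text
top [[379, 239], [343, 245], [331, 189], [367, 183]]
scene [[254, 244], [228, 265], [195, 228], [221, 209]]
```

View pics/o1.png

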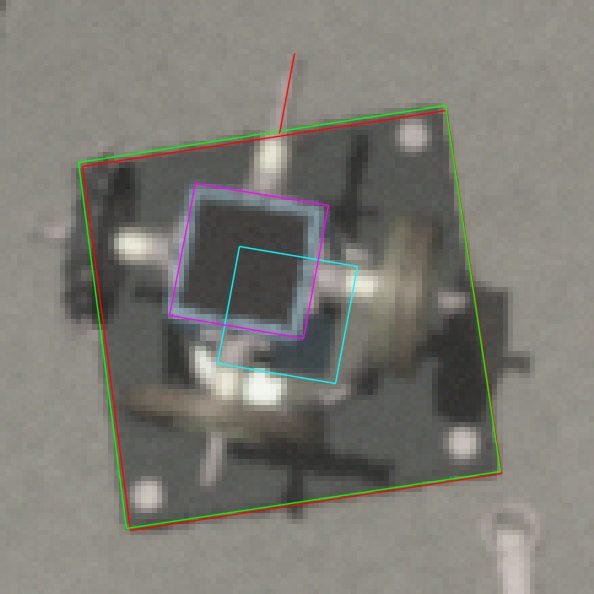

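View pics/o2.png

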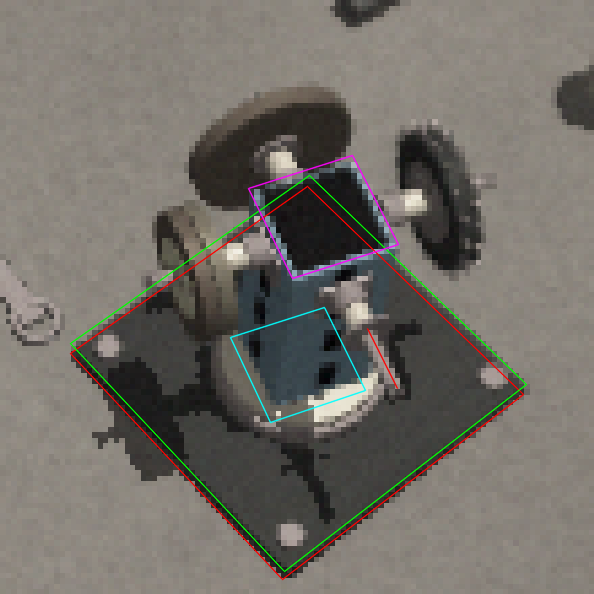

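View pics/o3.png

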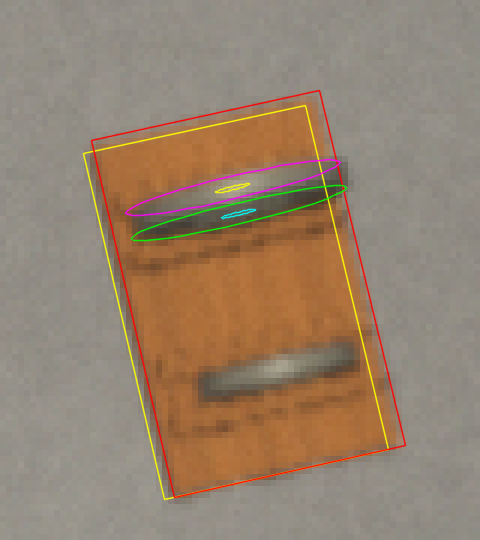

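View pics/o4.png

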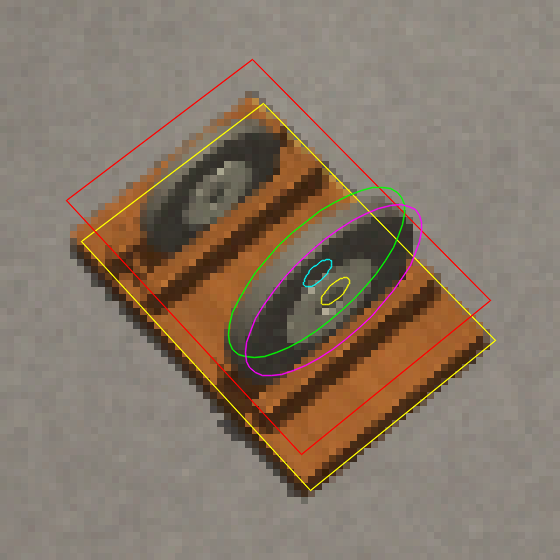

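Run:
```python
import cv2,numpy as np
def g(n,c,f,o):
    im=cv2.imread(n);x0,y0,x1,y1=c;im=cv2.resize(im[y0:y1,x0:x1],None,fx=f,fy=f,interpolation=cv2.INTER_NEAREST)
    im=(255*(im/255.)**.6).astype(np.uint8)
    for k in range(x0,x1,5):
        cv2.line(im,((k-x0)*f,0),((k-x0)*f,5),(255,255,255),1);cv2.putText(im,str(k),((k-x0)*f,16),0,.35,(255,255,255),1)
    for k in range(y0,y1,5):
        cv2.line(im,(0,(k-y0)*f),(5,(k-y0)*f),(255,255,255),1);cv2.putText(im,str(k),(6,(k-y0)*f+4),0,.35,(255,255,255),1)
    cv2.imwrite(o,im)
g("pics/top0.png",(330,180,382,222),14,"pics/w1.png")
g("pics/scene0.png",(212,216,262,262),13,"pics/w2.png")
```

```text
(no output)
```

View pics/w1.png

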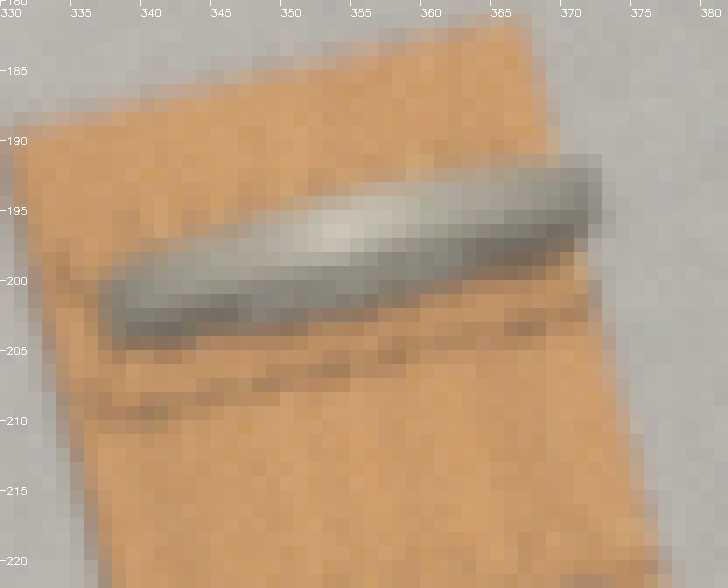

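View pics/w2.png

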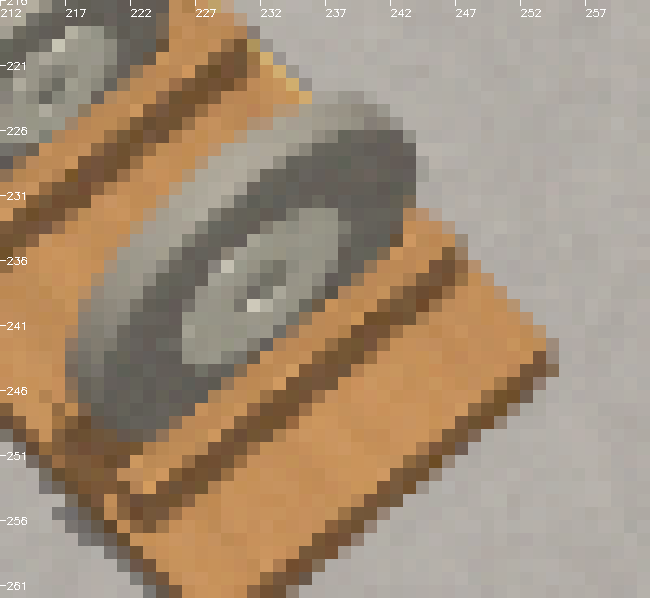

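```bash
cat > go.py <<'E'
from h import *
def state(p=True):
    o=bot.get_obs();Rm=R.from_quat(o["tool_rot"]).as_matrix()
    if p: print("t",o["clock"],"pos",o["eef_pos"].round(4),"zyaw",round(float(np.arctan2(Rm[1,2],Rm[0,2])),4),"xdown",Rm[:,0].round(4),"F",o["ft_force"].round(2),"grip",round(o["grip_width"],4),"j",o["joint_pos"].round(3))
    return o,Rm
def plan(pos,zyaw):
    o,Rm=state()
    x=np.array([0,0,-1.]);z=np.array([np.cos(zyaw),np.sin(zyaw),0]);y=np.cross(z,x)
    Rt=np.c_[x,y,z]
    print("shift in tool now",(Rm.T@(np.array(pos)-o["eef_pos"])).round(4),"shift in target axes",(Rt.T@(np.array(pos)-o["eef_pos"])).round(4),"turn",R.from_matrix(Rm.T@Rt).as_rotvec().round(4))
E
python3 - <<'E'
from go import *
o,Rm=state();print(Rm.round(3))
for y in(-.2+np.pi/2,-.2-np.pi/2): plan([.659,.1005,.40],y)
E
```

```text
t 0.1 pos [0.2082 0.4543 0.4039] zyaw 1.141 xdown [-8.0e-04 -1.8e-03 -1.0e+00] F [ 0.17  0.22 -0.72] grip 0.0855 j [ 1.141  0.241  0.004  1.335 -0.     1.571]
[[-0.001 -0.909  0.417]
 [-0.002  0.417  0.909]
 [-1.    -0.    -0.002]]
t 0.1 pos [0.2082 0.4543 0.4039] zyaw 1.141 xdown [-8.0e-04 -1.8e-03 -1.0e+00] F [ 0.17  0.22 -0.72] grip 0.0855 j [ 1.141  0.241  0.004  1.335 -0.     1.571]
shift in tool now [ 0.0042 -0.5572 -0.1338] shift in target axes [ 0.0039 -0.5121 -0.2572] turn [-2.298e-01 -2.000e-03 -2.000e-04]
t 0.1 pos [0.2082 0.4543 0.4039] zyaw 1.141 xdown [-8.0e-04 -1.8e-03 -1.0e+00] F [ 0.17  0.22 -0.72] grip 0.0855 j [ 1.141  0.241  0.004  1.335 -0.     1.571]
shift in tool now [ 0.0042 -0.5572 -0.1338] shift in target axes [0.0039 0.5121 0.2572] turn [ 2.9118e+00 -3.0000e-04  2.9000e-03]
```

>>> arm_command(
  moves=[0,-0.0371,-0.0089,0,0,0,1,0,-0.0371,-0.0089,0,0,0,1,0,-0.0371,-0.0089,0,0,0,1,0,-0.0371,-0.0089,0,0,0,1,0,-0.0371,-0.0089,0,0,0,1,0,-0.0371,-0.0089,0,0,0,1,0,-0.0371,-0.0089,0,0,0,1,0,-0.0371,-0.0089,0,0,0,1,0,-0.0371,-0.0089,0,0,0,1,0,-0.0371,-0.0089,0,0,0,1,0,-0.0371,-0.0089,0,0,0,1,0,-0.0371,-0.0089,0,0,0,1,0,-0.0371,-0.0089,0,0,0,1,0,-0.0371,-0.0089,0,0,0,1,0,-0.0371,-0.0089,0,0,0,1,0,0,0,-0.115,0,0,1,0,0,0,-0.115,0,0,1],
)

```text
clock: 1.52
eef_pos: [0.6797, 0.0857, 0.3873]
tool_rot: [-0.45, 0.551, 0.454, 0.537]
ft_force: [-0.4, 0.3, -0.1]
grip_width: -0.0001
```

Run:
```python
from go import *
plan([.659,.1005,.37],-.2+np.pi/2)
```

```text
t 1.5167 pos [0.6797 0.0857 0.3873] zyaw 1.3873 xdown [-0.0195 -0.0081 -0.9998] F [-0.37  0.31 -0.14] grip -0.0001 j [ 0.127  0.65   0.592  1.533 -0.006  0.31 ]
shift in tool now [0.0176 0.0228 0.0109] shift in target axes [0.0173 0.0233 0.0103] turn [ 0.0164 -0.0117 -0.0176]
```

>>> arm_command(
  moves=[0.004,0.0228,0.0109,0.0164,-0.0117,-0.0176,1,0,0,0,0,0,0,1],
)

```text
clock: 1.68
eef_pos: [0.6597, 0.0979, 0.3748]
tool_rot: [-0.445, 0.552, 0.45, 0.544]
ft_force: [-0.3, 1.3, -0.3]
grip_width: 0.0001
```

Run:
```python
from go import *
plan([.659,.1005,.37],-.2+np.pi/2)
for n in("scene","top"): cv2.imwrite(f"pics/{n}1.png",bot.camera(n)[:,:,::-1])
a=cv2.imread("pics/scene1.png")[110:250,250:400];b=cv2.imread("pics/top1.png")[80:240,170:310]
cv2.imwrite("pics/c1.png",np.hstack([cv2.resize(a,(400,373)),cv2.resize(b,(400,373))]))
```

```text
t 1.6833 pos [0.6597 0.0979 0.3748] zyaw 1.3693 xdown [-0.0133 -0.0017 -0.9999] F [-0.35  1.33 -0.34] grip 0.0001 j [0.147 0.605 0.482 1.461 0.    0.349]
shift in tool now [0.0048 0.0012 0.0025] shift in target axes [0.0048 0.0012 0.0025] turn [-0.0015 -0.0043 -0.0127]
```

View pics/c1.png

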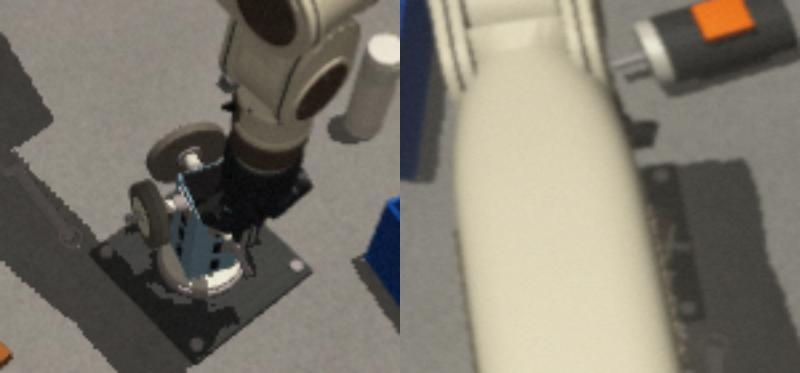

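>>> arm_command(
  moves=[0.012,0.001,0.0025,0,-0.004,-0.0127,1,0.005,0,0,0,0,0,1,0,0,0,0,0,0,1],
)

```text
clock: 2.03
eef_pos: [0.663, 0.0995, 0.3622]
tool_rot: [-0.45, 0.545, 0.444, 0.551]
ft_force: [-0.3, 0.3, 0.5]
grip_width: 0.0002
```

>>> arm_command(
  moves=[0.003,0,0,0,0,0,1,0.002,0,0,0,0,0,1,0,0,0,0,0,0,1],
)

```text
clock: 2.28
eef_pos: [0.6641, 0.0996, 0.3589]
tool_rot: [-0.451, 0.544, 0.443, 0.552]
ft_force: [0.4, -0.1, -0.3]
grip_width: 0.0001
```

Run:
```python
from go import *
plan([.659,.1005,.35],-.2+np.pi/2)
```

```text
t 2.2833 pos [0.6641 0.0996 0.3589] zyaw 1.3685 xdown [ 1.540e-02 -9.000e-04 -9.999e-01] F [ 0.38 -0.13 -0.28] grip 0.0001 j [ 0.149  0.605  0.441  1.392 -0.003  0.352]
shift in tool now [ 0.0088  0.0053 -0.0001] shift in target axes [ 0.0089  0.0052 -0.0001] turn [-0.0023  0.0022  0.0153]
```

>>> arm_command(
  moves=[0.002,0.005,0,0,0.002,0.009,1,0.002,0,0,0,0,0,1,0,0,0,0,0,0,1],
)

```text
clock: 2.53
eef_pos: [0.6592, 0.1006, 0.3558]
tool_rot: [-0.449, 0.546, 0.445, 0.55]
ft_force: [-1.0, 0.1, -0.5]
grip_width: -0.0004
```

Run:
```python
from go import *
plan([.659,.1005,.35],-.2+np.pi/2)
```

```text
t 2.5333 pos [0.6592 0.1006 0.3558] zyaw 1.3683 xdown [ 7.2e-03 -8.0e-04 -1.0e+00] F [-1.    0.15 -0.51] grip -0.0004 j [ 0.152  0.6    0.424  1.388 -0.002  0.354]
shift in tool now [ 0.0058  0.0003 -0.0001] shift in target axes [ 0.0058  0.0002 -0.0001] turn [-0.0025  0.0007  0.0072]
```

Tip at ~0.183; go down in small steps.

>>> arm_command(
  moves=[0.003,0,0,0,0,0.005,1,0.003,0,0,0,0,0,1],
)

```text
clock: 2.7
eef_pos: [0.6593, 0.1006, 0.3505]
tool_rot: [-0.448, 0.547, 0.446, 0.549]
ft_force: [0.5, 0.7, 0.1]
grip_width: 0.0002
```

>>> arm_command(
  moves=[0.0025,0,0,0,0,0,1,0.0025,0,0,0,0,0,1],
)

```text
clock: 2.87
eef_pos: [0.6594, 0.1006, 0.3449]
tool_rot: [-0.448, 0.547, 0.446, 0.549]
ft_force: [0.6, 0.2, -0.5]
grip_width: 0.0001
```

>>> arm_command(
  moves=[0.0025,0,0,0,0,0,1,0.0025,0,0,0,0,0,1],
)

```text
clock: 3.03
eef_pos: [0.6593, 0.1006, 0.339]
tool_rot: [-0.447, 0.547, 0.446, 0.549]
ft_force: [1.0, -0.3, 0.0]
grip_width: -0.0006
```

>>> arm_command(
  moves=[0.002,0,0,0,0,0,1,0,0,0,0,0,0,1],
)

```text
clock: 3.2
eef_pos: [0.6592, 0.1005, 0.3357]
tool_rot: [-0.447, 0.548, 0.447, 0.548]
ft_force: [-0.2, 0.3, -0.1]
grip_width: 0.0002
```

>>> arm_command(
  moves=[0.002,0,0,0,0,0,1,0,0,0,0,0,0,1],
)

```text
clock: 3.37
eef_pos: [0.6591, 0.1005, 0.3333]
tool_rot: [-0.447, 0.548, 0.447, 0.548]
ft_force: [-0.2, 0.6, -0.2]
grip_width: -0.0002
```

>>> arm_command(
  moves=[0.002,0,0,0,0,0,1,0,0,0,0,0,0,1],
)

```text
clock: 3.53
eef_pos: [0.6594, 0.1006, 0.3325]
tool_rot: [-0.447, 0.547, 0.446, 0.549]
ft_force: [0.2, 0.1, -0.8]
grip_width: 0.0001
```

>>> arm_command(
  moves=[0.002,0,0,0,0,0,1],
)

```text
clock: 3.62
eef_pos: [0.6595, 0.1006, 0.3318]
tool_rot: [-0.448, 0.546, 0.446, 0.55]
ft_force: [-4.1, 0.6, 12.6]
grip_width: 0.0003
```

>>> arm_command(
  moves=[0.002,0,0,0,0,0,1],
)

```text
clock: 3.7
eef_pos: [0.6592, 0.1006, 0.3319]
tool_rot: [-0.448, 0.546, 0.446, 0.55]
ft_force: [-4.7, -0.8, 12.5]
grip_width: 0.0002
```

>>> arm_command(
  moves=[0.002,0,0,0,0,0,1],
)

```text
clock: 3.78
eef_pos: [0.6589, 0.1005, 0.332]
tool_rot: [-0.448, 0.545, 0.445, 0.551]
ft_force: [-4.4, 0.2, 8.4]
grip_width: -0.0002
```

>>> arm_command(
  moves=[-0.012,0,0,0,0,0,1,-0.012,0,0,0,0,0,0.4,0,0,0,0,0,0,0.4,0,0,0,0,0,0,0.4,0,0,0,0,0,0,0.4,0,0,0,0,0,0,0.4],
)

```text
clock: 4.28
eef_pos: [0.6582, 0.1004, 0.3555]
tool_rot: [-0.448, 0.546, 0.446, 0.55]
ft_force: [0.1, -0.4, -0.8]
grip_width: 0.0253
```

Run:
```python
from go import *
plan([.5755+.088*np.cos(.2),.1175-.088*np.sin(.2),.316],-.2+np.pi/2)
```

```text
t 4.2833 pos [0.6582 0.1004 0.3555] zyaw 1.3683 xdown [ 0.0077  0.0013 -1.    ] F [ 0.1  -0.43 -0.77] grip 0.0253 j [0.151 0.597 0.419 1.385 0.    0.354]
shift in tool now [ 0.0395 -0.0032  0.0002] shift in target axes [ 0.0395 -0.0035  0.0003] turn [-0.0025  0.0028  0.0073]
```

>>> arm_command(
  moves=[0.008,-0.003,0,0,0,0.006,0.4,0.008,0,0,0,0,0,0.4,0.008,0,0,0,0,0,0.4,0,0,0,0,0,0,0.4],
)

```text
clock: 4.62
eef_pos: [0.6612, 0.0997, 0.3263]
tool_rot: [-0.446, 0.548, 0.448, 0.548]
ft_force: [-0.2, 0.2, -1.4]
grip_width: 0.0254
```

>>> arm_command(
  moves=[0.006,0,0,0,0,0,0.4,0.006,0,0,0,0,0,0.4,0,0,0,0,0,0,0.4],
)

```text
clock: 4.87
eef_pos: [0.6607, 0.0996, 0.3106]
tool_rot: [-0.445, 0.549, 0.449, 0.547]
ft_force: [0.3, 0.5, -1.2]
grip_width: 0.0258
```

Run:
```python
from go import *
plan([.5755+.088*np.cos(.2),.1175-.088*np.sin(.2),.316],-.2+np.pi/2)
```

```text
t 4.8667 pos [0.6607 0.0996 0.3106] zyaw 1.3682 xdown [-0.0066  0.0014 -1.    ] F [ 0.29  0.5  -1.19] grip 0.0258 j [0.149 0.63  0.358 1.305 0.002 0.352]
shift in tool now [-0.0054 -0.0009  0.0006] shift in target axes [-0.0054 -0.001   0.0006] turn [-0.0026  0.0001 -0.0067]
```

>>> arm_command(
  moves=[-0.004,0,0,0,0,-0.004,0.4,0,0.0005,-0.0097,0.11,0,0,0.4,0,0.0005,-0.0097,0.11,0,0,0.4,0,0.0005,-0.0097,0.11,0,0,0.4,0,0.0005,-0.0097,0.11,0,0,0.4,0,0.0005,-0.0097,0.11,0,0,0.4,0,0,0,0,0,0,0.4],
)

```text
clock: 5.45
eef_pos: [0.6396, 0.061, 0.3161]
tool_rot: [-0.272, 0.648, 0.278, 0.655]
ft_force: [-0.3, -0.4, -0.1]
grip_width: 0.0257
```

```bash
cat >> go.py <<'E'
def arc(cx=.5755,cy=.1175):
    o,Rm=state();d=o["eef_pos"][:2]-[cx,cy];a=np.arctan2(d[1],d[0]);print("r",np.hypot(*d).round(4),"ang",a.round(3),"ideal zyaw",(a+np.pi/2).round(3), "in tool: axis dir",(Rm.T@np.r_[-d,0]).round(4))
E
python3 - <<'E'
from go import *
arc()
E
```

```text
t 5.45 pos [0.6396 0.061  0.3161] zyaw 0.799 xdown [ 0.0048  0.0122 -0.9999] F [-0.34 -0.42 -0.13] grip 0.0257 j [0.093 0.568 0.265 1.262 0.012 0.864]
r 0.0855 ang -0.722 ideal zyaw 0.849 in tool: axis dir [ 0.0004  0.0854 -0.0042]
```

```bash
cat >> go.py <<'E'
def pic(name,crops=((250,110,400,250),(170,80,310,240))):
    out=[]
    for n,(x0,y0,x1,y1) in zip(("scene","top"),crops):
        im=bot.camera(n)[:,:,::-1];cv2.imwrite(f"pics/{name}_{n}.png",im)
        im=im[y0:y1,x0:x1];f=min(400/im.shape[1],560/im.shape[0]);im=cv2.resize(im,None,fx=f,fy=f,interpolation=cv2.INTER_CUBIC)
        c=np.zeros((560,400,3),np.uint8);c[:im.shape[0],:im.shape[1]]=im;out.append(c)
    cv2.imwrite(f"pics/{name}.png",np.hstack(out))
E
python3 - <<'E'
from go import *
pic("a1")
E
```

```text
(no output)
```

View pics/a1.png

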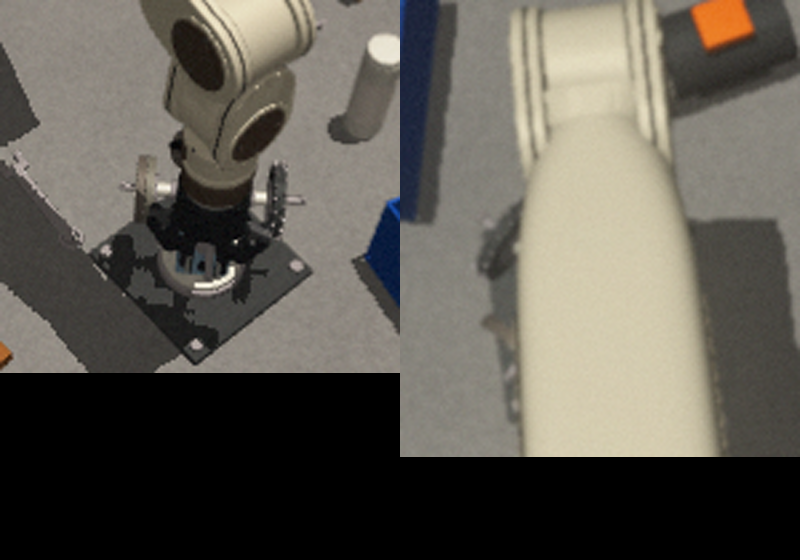

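>>> arm_command(
  moves=[0,0,-0.0097,0.093,0,0,0.4,0,0,-0.0097,0.093,0,0,0.4,0,0.0003,-0.0097,0.093,0,0,0.4,0,0.0005,-0.0097,0.093,0,0,0.4,0,0.0007,-0.0097,0.093,0,0,0.4,0,0.0008,-0.0097,0.093,0,0,0.4,0,0.001,-0.0097,0.093,0,0,0.4],
)

```text
clock: 6.13
eef_pos: [0.5894, 0.0352, 0.3185]
tool_rot: [-0.047, 0.693, 0.058, 0.717]
ft_force: [4.5, -0.7, -1.6]
grip_width: 0.0258
```

Run:
```python
from go import *
arc()
```

```text
t 6.1333 pos [0.5894 0.0352 0.3185] zyaw 0.1485 xdown [ 0.0324  0.0176 -0.9993] F [ 4.55 -0.68 -1.58] grip 0.0258 j [0.056 0.451 0.08  1.166 0.016 1.479]
r 0.0834 ang -1.404 ideal zyaw 0.167 in tool: axis dir [ 0.001   0.0834 -0.0016]
```

Run:
```python
from go import *
plan([.5755+.088*np.cos(-1.404),.1175+.088*np.sin(-1.404),.315],.1485)
```

```text
t 6.1333 pos [0.5894 0.0352 0.3185] zyaw 0.1485 xdown [ 0.0324  0.0176 -0.9993] F [ 4.55 -0.68 -1.58] grip 0.0258 j [0.056 0.451 0.08  1.166 0.016 1.479]
shift in tool now [ 0.0035 -0.0046 -0.0001] shift in target axes [ 0.0035 -0.0046  0.0001] turn [ 0.0002  0.0346 -0.0126]
```

>>> arm_command(
  moves=[0.001,-0.001,-0.0095,0.088,0.008,-0.003,0.4,0.001,-0.001,-0.0095,0.088,0.008,-0.003,0.4,0.001,-0.0006,-0.0095,0.088,0.005,0,0.4,0,0,-0.0095,0.088,0,0,0.4,0,0.0003,-0.0095,0.088,0,0,0.4,0,0.0007,-0.0095,0.088,0,0,0.4],
)

```text
clock: 6.63
eef_pos: [0.5407, 0.0396, 0.3203]
tool_rot: [0.143, 0.68, -0.13, 0.707]
ft_force: [3.4, -2.5, -1.7]
grip_width: 0.0257
```

Run:
```python
from go import *
arc()
```

```text
t 6.6333 pos [0.5407 0.0396 0.3203] zyaw -0.3888 xdown [ 0.0402  0.0105 -0.9991] F [ 3.43 -2.46 -1.75] grip 0.0257 j [ 0.071  0.356 -0.062  1.112  0.008  2.031]
r 0.0853 ang -1.991 ideal zyaw -0.42 in tool: axis dir [0.0022 0.0852 0.0027]
```

>>> arm_command(
  moves=[0,0,0,0,0.02,-0.015,0.4,0.001,0,-0.0095,0.088,0.005,-0.003,0.4,0.001,0,-0.0095,0.088,0.005,-0.003,0.4,0.001,0.0003,-0.0095,0.088,0.005,-0.003,0.4,0.001,0.0005,-0.0095,0.088,0.005,-0.003,0.4,0.001,0.0008,-0.0095,0.088,0.005,-0.003,0.4],
)

```text
clock: 7.13
eef_pos: [0.5081, 0.0656, 0.3213]
tool_rot: [0.287, 0.641, -0.288, 0.651]
ft_force: [1.5, -5.0, 1.0]
grip_width: 0.0257
```

Run:
```python
from go import *
arc()
```

```text
t 7.1333 pos [0.5081 0.0656 0.3213] zyaw -0.8372 xdown [ 0.0115 -0.0059 -0.9999] F [ 1.49 -5.    0.98] grip 0.0257 j [ 0.13   0.312 -0.122  1.126 -0.007  2.538]
r 0.0851 ang -2.485 ideal zyaw -0.914 in tool: axis dir [0.0005 0.0848 0.0065]
```

>>> arm_command(
  moves=[0.001,0.0006,-0.0095,0.083,0,0,0.4,0.001,0.0007,-0.0095,0.083,0,0,0.4,0.001,0.0008,-0.0095,0.083,0,0,0.4,0,0.001,-0.0095,0.083,0,0,0.4,0,0.0012,-0.0095,0.083,0,0,0.4,0,0,0,0,0,0,0.4],
)

```text
clock: 7.63
eef_pos: [0.4881, 0.1067, 0.3215]
tool_rot: [0.415, 0.56, -0.42, 0.582]
ft_force: [-0.2, -0.6, -0.5]
grip_width: 0.0259
```

Run:
```python
from go import *
arc();pic("a2")
```

```text
t 7.6333 pos [0.4881 0.1067 0.3215] zyaw -1.2628 xdown [ 0.0214 -0.024  -0.9995] F [-0.18 -0.64 -0.54] grip 0.0259 j [ 0.223  0.286 -0.158  1.111 -0.028  3.056]
r 0.088 ang -3.019 ideal zyaw -1.448 in tool: axis dir [0.0016 0.0865 0.0162]
```

View pics/a2.png

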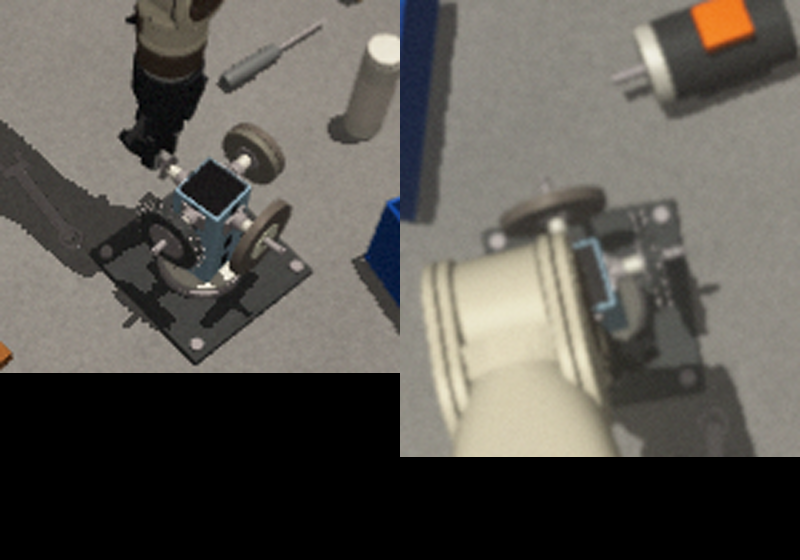

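>>> arm_command(
  moves=[0,0.0006,-0.0035,-0.01,0,0,0.4,0,0.0007,-0.0035,-0.01,0,0,0.4,0,0,0,0,0,0,0.4],
)

```text
clock: 7.98
eef_pos: [0.4876, 0.1121, 0.3216]
tool_rot: [0.406, 0.565, -0.413, 0.588]
ft_force: [0.5, -0.2, -0.3]
grip_width: 0.0256
```

Run:
```python
from go import *
arc();pic("a3")
from ov import *
x,y=.5755,.1175
l=list(box(.2,.2,0,.012,x,y,.12))+list(box(.064,.064,.012,.179,x,y,.12))
draw("scene","pics/a3_scene.png",l,(270,140,380,250),5.4,"pics/o5.png")
```

```text
t 7.9833 pos [0.4876 0.1121 0.3216] zyaw -1.2349 xdown [ 0.021  -0.0276 -0.9994] F [ 0.45 -0.21 -0.35] grip 0.0256 j [ 0.234  0.288 -0.155  1.113 -0.032  3.039]
r 0.0881 ang -3.08 ideal zyaw -1.509 in tool: axis dir [0.0017 0.0848 0.0238]
```

View pics/o5.png

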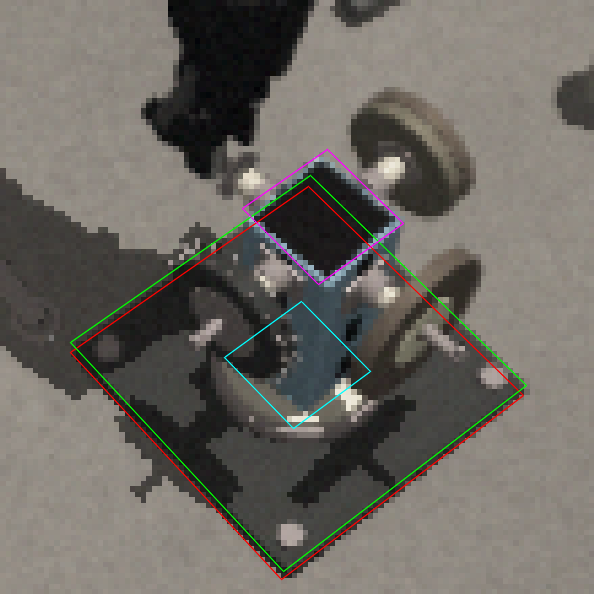

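>>> arm_command(
  moves=[-0.012,0,0,0,0,0,0.4,-0.015,0,0,0,0,0,0.4,-0.02,0,0,0,0,0,0.4,-0.025,0,0,0,0,0,0.4,0,0,0,-0.1,0,0,0.4],
)

```text
clock: 8.5
eef_pos: [0.4867, 0.1148, 0.395]
tool_rot: [0.376, 0.587, -0.382, 0.607]
ft_force: [0.6, 0.9, 0.7]
grip_width: 0.0256
```

Run:
```python
from go import *
for a in(.19,.19-np.pi): plan([.531,-.209,.38],a)
```

```text
t 8.5 pos [0.4867 0.1148 0.395 ] zyaw -1.1309 xdown [ 0.0192 -0.0219 -0.9996] F [0.6  0.86 0.7 ] grip 0.0256 j [ 0.238  0.239 -0.023  1.296 -0.026  2.94 ]
shift in tool now [ 0.0229 -0.098   0.3112] shift in target axes [ 0.015  -0.3263 -0.0177] turn [-1.3207  0.0291  0.0117]
t 8.5 pos [0.4867 0.1148 0.395 ] zyaw -1.1309 xdown [ 0.0192 -0.0219 -0.9996] F [0.6  0.86 0.7 ] grip 0.0256 j [ 0.238  0.239 -0.023  1.296 -0.026  2.94 ]
shift in tool now [ 0.0229 -0.098   0.3112] shift in target axes [0.015  0.3263 0.0177] turn [ 1.8207  0.0125 -0.0311]
```

>>> arm_command(
  moves=[0,-0.0105,0.033,0,0,0,-1,0,-0.0105,0.033,0,0,0,-1,0,-0.0105,0.033,0,0,0,-1,0,-0.0105,0.033,0,0,0,-1,0,-0.0105,0.033,0,0,0,-1,0,-0.0105,0.033,0,0,0,-1,0,-0.0105,0.033,0,0,0,-1,0,-0.0105,0.033,0,0,0,-1,0,-0.0105,0.033,0,0,0,-1,0,0,0,-0.12,0,0,-1,0,0,0,-0.12,0,0,-1,0,0,0,-0.12,0,0,-1,0,0,0,-0.12,0,0,-1,0,0,0,-0.12,0,0,-1,0,0,0,-0.12,0,0,-1,0,0,0,-0.12,0,0,-1,0,0,0,-0.12,0,0,-1,0,0,0,-0.12,0,0,-1,0,0,0,-0.12,0,0,-1,0,0,0,-0.1,0,0,-1],
)

```text
clock: 10.17
eef_pos: [0.5401, -0.2089, 0.4058]
tool_rot: [-0.09, 0.684, 0.082, 0.719]
ft_force: [0.6, 0.6, 0.1]
grip_width: 0.0859
```

Run:
```python
from go import *
plan([.531,-.209,.38],.19)
pic("a4")
from ov import *
x,y=.5755,.1175
l=list(box(.2,.2,0,.012,x,y,.12))+list(box(.064,.064,.012,.179,x,y,.12))
d=-np.array([np.cos(.12),np.sin(.12),0]);l+=[np.array([x,y,.155])+d*np.array([[.066],[.106]])]
draw("top","pics/a4_top.png",l,(185,130,295,240),5.4,"pics/o6.png")
```

```text
t 10.1667 pos [ 0.5401 -0.2089  0.4058] zyaw 0.2441 xdown [ 0.0512 -0.0049 -0.9987] F [0.61 0.59 0.09] grip 0.0859 j [-0.372  0.376  0.195  1.34   0.014  0.955]
shift in tool now [ 0.0253  0.0025 -0.0101] shift in target axes [ 0.0258  0.0016 -0.009 ] turn [0.0537 0.049  0.0158]
```

View pics/o6.png

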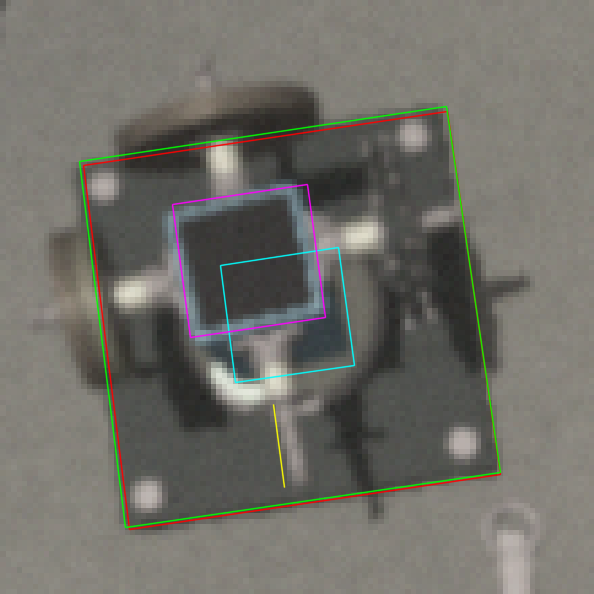

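View pics/a4_top.png

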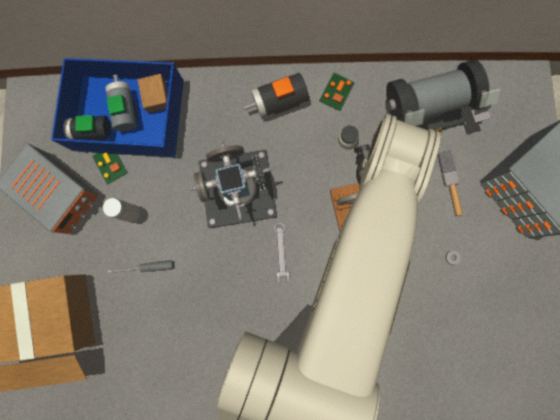

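View pics/a4_scene.png

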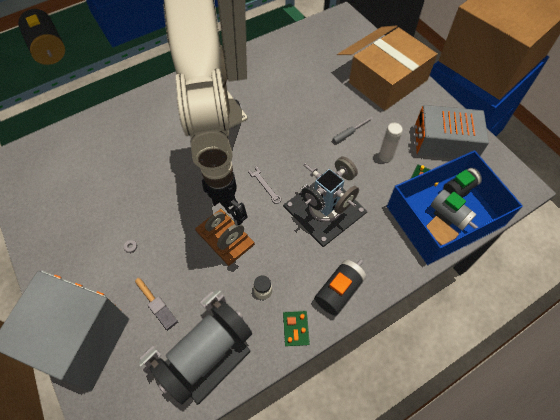

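Run:
```python
from ov import *
im=cv2.imread("pics/a4_top.png")
for (x0,y0,x1,y1),f,o in(((190,140,280,225),8,"pics/z1.png"),):
    a=cv2.resize(im[y0:y1,x0:x1],None,fx=f,fy=f,interpolation=cv2.INTER_NEAREST);a=(255*(a/255.)**.6).astype(np.uint8)
    for k in range(x0,x1,10): cv2.putText(a,str(k),((k-x0)*f,10),0,.35,(255,255,255),1);cv2.line(a,((k-x0)*f,12),((k-x0)*f,18),(255,255,255),1)
    for k in range(y0,y1,10): cv2.putText(a,str(k),(0,(k-y0)*f+4),0,.35,(255,255,255),1)
    cv2.imwrite(o,a[:600])
```

```text
(no output)
```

View pics/z1.png

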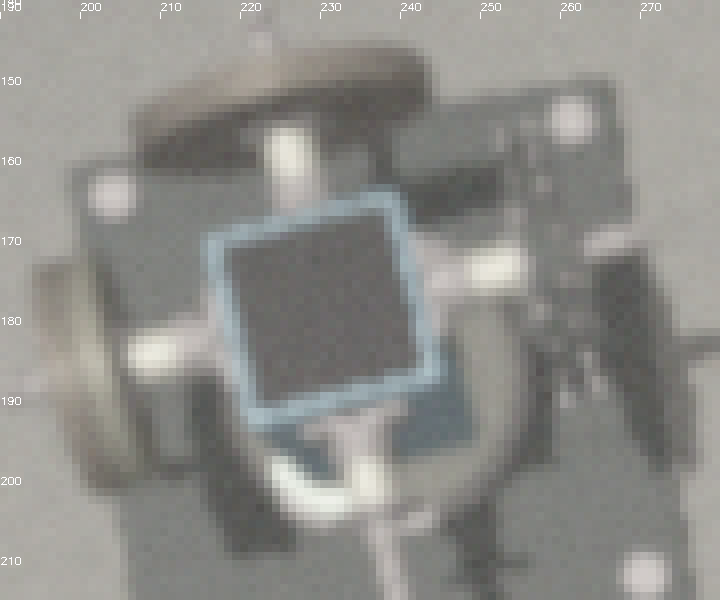

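Run:
```python
from ov import *
# corners (+,+)=TL(up=+x,left=+y),( -,+)=BL,(-,-)=BR,(+,-)=TR
Z=lambda a:np.array(a)/8+[190,140]-.5
print(fitrect([("top",Z([[203,235],[252,430],[447,378],[400,187]]))],.064,.064,.179))
for z in(.153,.157): print(ray("top",np.array([[297,480],[282,402]])/5.4+[185,130]-.5,z))
im=cv2.imread("pics/a4_scene.png")
x0,y0,x1,y1=(285,150,365,220);f=9
a=cv2.resize(im[y0:y1,x0:x1],None,fx=f,fy=f,interpolation=cv2.INTER_NEAREST);a=(255*(a/255.)**.6).astype(np.uint8)
cv2.imwrite("pics/z2.png",a[:600])
```

```text
(array([0.57482659, 0.1183173 , 0.22615612]), np.float64(0.15594978690279504), array([ 0.15594979,  0.15444992, -0.13129149, -0.08934613,  0.06020534,
        0.07526906, -0.08409673, -0.13990033]))
[[0.47378899 0.09883402 0.153     ]
 [0.51117829 0.10541461 0.153     ]]
[[0.47341689 0.09842222 0.157     ]
 [0.51068293 0.10498112 0.157     ]]
```

View pics/z2.png

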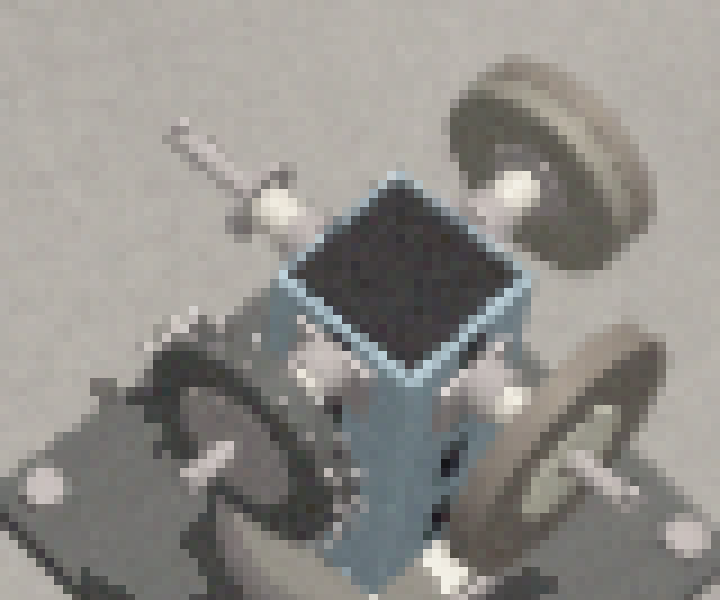

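Run:
```python
from ov import *
Z=lambda a:np.array(a)/9+[285,150]-.5
# scene: +x right-down, +y right-up. (+,+)=right,(-,+)=top,(-,-)=left,(+,-)=bottom
s=Z([[535,280],[397,173],[277,277],[412,385]])
print(fitrect([("scene",s)],.064,.064,.179)[:2])
t=np.array([[203,235],[252,430],[447,378],[400,187]])/8+[190,140]-.5
print(fitrect([("scene",s),("top",t)],.064,.064,.179)[:2])
print(ray("scene",Z([[185,130],[245,185]]),.155))
```

```text
(array([0.57865202, 0.11641278, 0.22534965]), np.float64(0.8691682181008673))
(array([0.57617017, 0.11777725, 0.22586197]), np.float64(1.5097119089892033))
[[0.47586969 0.09723586 0.155     ]
 [0.50628222 0.10208953 0.155     ]]
```

>>> arm_command(
  moves=[0.012,0.0025,-0.01,0.04,0.037,0.012,-1,0,0,0,0,0,0,-1],
)

```text
clock: 10.43
eef_pos: [0.5307, -0.2088, 0.3936]
tool_rot: [-0.068, 0.699, 0.067, 0.709]
ft_force: [-0.9, -0.1, -1.2]
grip_width: 0.0854
```

Run:
```python
from go import *
plan([.531,-.209,.267],.19)
```

```text
t 10.4333 pos [ 0.5307 -0.2088  0.3936] zyaw 0.1912 xdown [ 0.0138 -0.001  -0.9999] F [-0.94 -0.07 -1.25] grip 0.0854 j [-0.376  0.38   0.169  1.347  0.004  1.004]
shift in tool now [ 0.1266  0.0002 -0.0015] shift in target axes [ 0.1266 -0.0003  0.0002] turn [0.0012 0.0133 0.0035]
```

>>> arm_command(
  moves=[0.025,0,0,0,0.01,0.003,-1,0.03,0,0,0,0,0,-1,0.025,0,0,0,0,0,-1,0,0,0,0,0,0,-1],
)

```text
clock: 10.77
eef_pos: [0.5343, -0.2094, 0.3153]
tool_rot: [-0.067, 0.698, 0.064, 0.71]
ft_force: [-0.3, 0.5, -1.2]
grip_width: 0.0854
```

Run:
```python
from go import *
plan([.531,-.209,.267],.19)
pic("b1",((185,170,275,290),(300,120,400,250)))
```

```text
t 10.7667 pos [ 0.5343 -0.2094  0.3153] zyaw 0.1862 xdown [ 0.0167 -0.002  -0.9999] F [-0.28  0.5  -1.15] grip 0.0854 j [-0.375  0.43   0.037  1.162  0.004  1.01 ]
shift in tool now [ 0.0482  0.0013 -0.0039] shift in target axes [ 0.0483  0.001  -0.0031] turn [-0.0038  0.0161  0.0051]
```

View pics/b1.png

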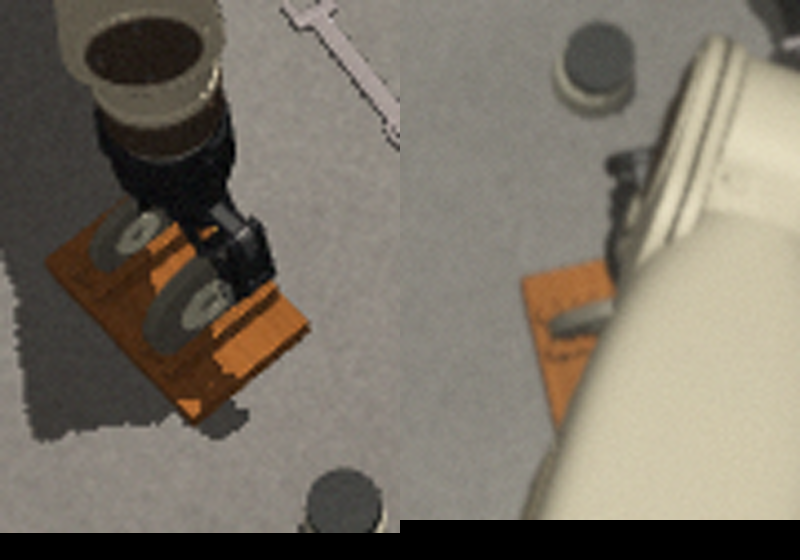

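>>> arm_command(
  moves=[0.016,0.001,-0.003,0,0.012,0.004,-1,0.016,0,0,0,0,0,-1,0.01,0,0,0,0,0,-1,0,0,0,0,0,0,-1],
)

```text
clock: 11.2
eef_pos: [0.5363, -0.2109, 0.2835]
tool_rot: [-0.069, 0.696, 0.062, 0.712]
ft_force: [-0.6, 0.0, -0.2]
grip_width: 0.0853
```

Run:
```python
from go import *
plan([.531,-.209,.267],.19)
```

```text
t 11.2 pos [ 0.5363 -0.2109  0.2835] zyaw 0.1856 xdown [ 0.0234 -0.0078 -0.9997] F [-0.65  0.02 -0.16] grip 0.0853 j [-3.75e-01  4.56e-01 -1.00e-02  1.08e+00  1.00e-03  1.01e+00]
shift in tool now [ 0.0163  0.003  -0.0052] shift in target axes [ 0.0165  0.0028 -0.0049] turn [-0.0045  0.0216  0.012 ]
```

>>> arm_command(
  moves=[0.008,0.003,-0.005,-0.004,0.02,0.011,-1,0.008,0,0,0,0,0,-1,0,0,0,0,0.008,0.004,-1],
)

```text
clock: 11.45
eef_pos: [0.5314, -0.209, 0.2686]
tool_rot: [-0.066, 0.706, 0.067, 0.702]
ft_force: [-0.4, 0.1, -0.1]
grip_width: 0.0855
```

Run:
```python
from go import *
plan([.531,-.209,.267],.19)
```

```text
t 11.45 pos [ 0.5314 -0.209   0.2686] zyaw 0.1896 xdown [-0.0052  0.0011 -1.    ] F [-0.42  0.1  -0.1 ] grip 0.0855 j [-3.750e-01  4.730e-01 -2.500e-02  1.078e+00 -1.000e-03  1.007e+00]
shift in tool now [ 0.0016  0.0001 -0.0004] shift in target axes [ 0.0016  0.0001 -0.0004] turn [-0.0004 -0.0049 -0.002 ]
```

>>> arm_command(
  moves=[0.001,0,0,0,-0.003,-0.001,-1,0,0,0,0,0,0,0.3,0,0,0,0,0,0,0.5,0,0,0,0,0,0,0.5],
)

```text
clock: 11.78
eef_pos: [0.5318, -0.2092, 0.2682]
tool_rot: [-0.067, 0.704, 0.067, 0.703]
ft_force: [0.1, 0.5, -0.6]
grip_width: 0.0515
```

>>> arm_command(
  moves=[0,0,0,0,0,0,1,0,0,0,0,0,0,1,0,0,0,0,0,0,1],
)

```text
clock: 12.03
eef_pos: [0.5321, -0.2093, 0.269]
tool_rot: [-0.067, 0.704, 0.067, 0.704]
ft_force: [0.8, 0.4, -0.3]
grip_width: 0.0126
```

Run:
```python
from go import *
plan([.531,-.209,.267],.19)
```

```text
t 12.0333 pos [ 0.5321 -0.2093  0.269 ] zyaw 0.1895 xdown [-1.e-04 -2.e-04 -1.e+00] F [ 0.76  0.39 -0.28] grip 0.0126 j [-0.375  0.471 -0.026  1.073 -0.     1.007]
shift in tool now [ 0.002   0.0005 -0.001 ] shift in target axes [ 0.002   0.0005 -0.001 ] turn [-0.0005 -0.0001  0.0001]
```

>>> arm_command(
  moves=[0,0,0,0,0,0,1,-0.005,0,0,0,0,0,1,-0.01,0,0,0,0,0,1,-0.015,0,0,0,0,0,1,-0.02,0,0,0,0,0,1,-0.025,0,0,0,0,0,1,-0.025,0,0,0,0,0,1,-0.015,0,0,0,0,0,1,0,0,0,0,0,0,1],
)

```text
clock: 12.78
eef_pos: [0.5307, -0.2086, 0.3895]
tool_rot: [-0.065, 0.706, 0.068, 0.701]
ft_force: [1.0, -1.2, -2.4]
grip_width: 0.011
```

Run:
```python
from go import *
d=np.array([np.cos(.22),np.sin(.22)])
p=np.array([.576,.1178])-d*.16
print(p);plan([*p,.38],.22)
pic("c1",((175,120,325,280),(280,80,420,270)))
```

```text
[0.41985641 0.08288326]
t 12.7833 pos [ 0.5307 -0.2086  0.3895] zyaw 0.1896 xdown [-0.0075  0.0034 -1.    ] F [ 0.95 -1.24 -2.37] grip 0.011 j [-0.375  0.391  0.176  1.364  0.     1.007]
shift in tool now [ 0.0113  0.3072 -0.0539] shift in target axes [ 0.0095  0.3087 -0.0446] turn [-0.0304 -0.0067 -0.0049]
```

View pics/c1.png

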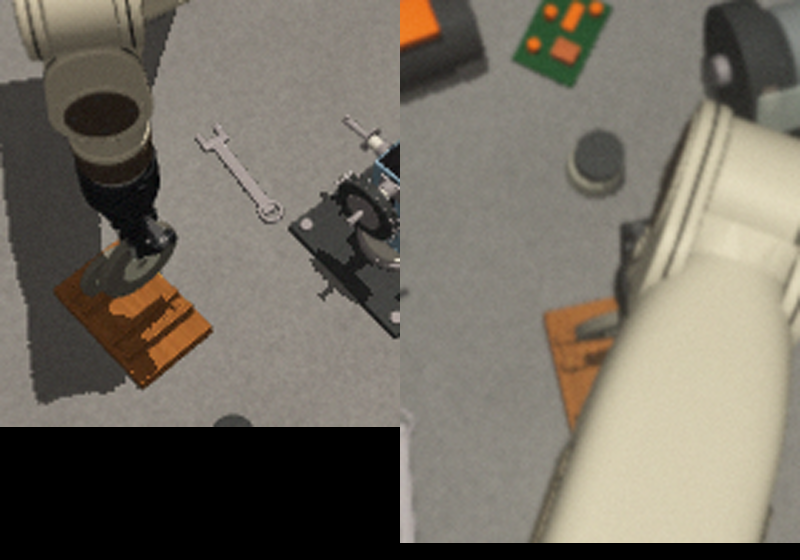

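>>> arm_command(
  moves=[0,0.015,-0.0026,-0.003,0,0,1,0.001,0.029,-0.0055,-0.003,0,0,1,0.001,0.029,-0.0055,-0.003,0,0,1,0.001,0.029,-0.0055,-0.003,0,0,1,0.001,0.029,-0.0055,-0.003,0,0,1,0.001,0.029,-0.0055,-0.003,0,0,1,0.001,0.029,-0.0055,-0.003,0,0,1,0.001,0.029,-0.0055,-0.003,0,0,1,0.001,0.029,-0.0055,-0.003,0,0,1,0.001,0.029,-0.005,-0.003,0,0,1,0.001,0.02,-0.003,0,0,0,1,0,0,0,0,0,0,1],
)

```text
clock: 13.88
eef_pos: [0.4044, 0.0798, 0.3587]
tool_rot: [-0.071, 0.719, 0.08, 0.686]
ft_force: [-0.8, 0.2, -3.2]
grip_width: 0.0112
```

Run:
```python
from go import *
d=np.array([np.cos(.22),np.sin(.22)])
p=np.array([.576,.1178])-d*.16
plan([*p,.38],.22)
pic("c2",((230,80,380,240),(170,130,320,280)))
```

```text
t 13.8833 pos [0.4044 0.0798 0.3587] zyaw 0.2147 xdown [-0.0476  0.0073 -0.9988] F [-0.79  0.25 -3.23] grip 0.0112 j [ 0.19   0.117 -0.272  1.228  0.016  1.546]
shift in tool now [-0.022   0.0001  0.0148] shift in target axes [-0.0213 -0.0004  0.0158] turn [-0.0057 -0.0449 -0.0174]
```

View pics/c2.png

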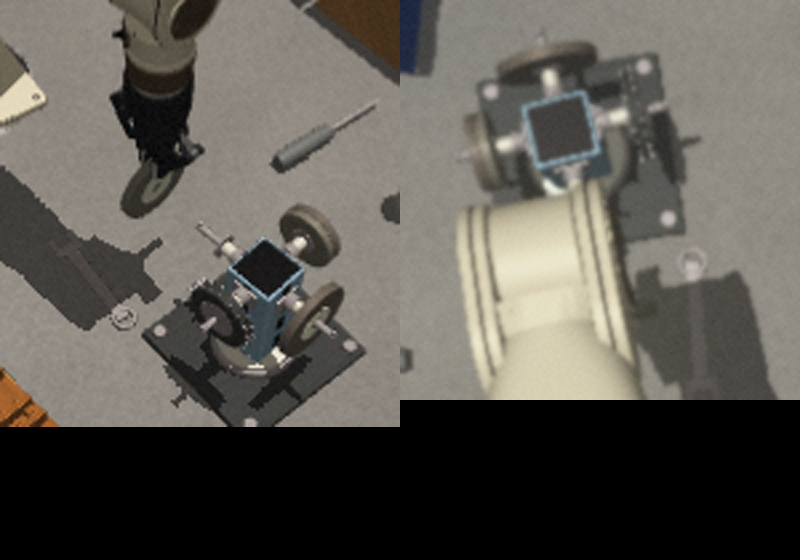

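>>> arm_command(
  moves=[0,0,0.008,-0.004,-0.03,-0.012,1,0,0,0.004,0,0,0,1,0,0,0,0,0,0,1],
)

```text
clock: 14.23
eef_pos: [0.4176, 0.0789, 0.3566]
tool_rot: [-0.076, 0.709, 0.076, 0.697]
ft_force: [0.7, 0.6, -1.7]
grip_width: 0.0107
```

```bash
cat >> go.py <<'E'
AX=np.array([.576,.1178]);YAW=.22
def rel(r,z):
    d=np.array([np.cos(YAW),np.sin(YAW)]);n=np.array([-d[1],d[0]])
    o=bot.get_obs();Rm=R.from_quat(o["tool_rot"]).as_matrix()
    w=o["eef_pos"]+Rm@np.array([.2,0,0])
    v=w[:2]-AX;print("wheel centre: r",(-v@d).round(4),"lat",(v@n).round(4),"z",w[2].round(4))
    plan([*(AX-d*r),z],YAW)
E
python3 - <<'E'
from go import *
rel(.16,.3567)
E
```

```text
wheel centre: r 0.1666 lat -0.003 z 0.1566
t 14.2333 pos [0.4176 0.0789 0.3566] zyaw 0.2143 xdown [-0.0173 -0.0019 -0.9998] F [ 0.65  0.55 -1.69] grip 0.0107 j [ 1.860e-01  1.300e-01 -2.610e-01  1.197e+00  1.000e-03  1.543e+00]
shift in tool now [-0.0002  0.0034  0.0031] shift in target axes [-0.0001  0.0034  0.0031] turn [-0.0057 -0.0173 -0.0019]
```

>>> arm_command(
  moves=[0,0.003,0.001,-0.005,-0.012,-0.001,1,0,0,0,0,0,0,1,0,0,0,0,-0.004,0,1],
)

```text
clock: 14.48
eef_pos: [0.4184, 0.0804, 0.3555]
tool_rot: [-0.076, 0.704, 0.076, 0.702]
ft_force: [-0.2, 0.1, -1.7]
grip_width: 0.0109
```

Run:
```python
from go import *
from ov import *
rel(.16,.3567)
o=bot.get_obs();Rm=R.from_quat(o["tool_rot"]).as_matrix();w=o["eef_pos"]+Rm@[.2,0,0]
pic("c3")
z=Rm[:,2]; l=[circ(w+s*z,z,.05) for s in(-.006,.006)]+[circ(w+.006*z,z,.008)]
d=-np.array([np.cos(.22),np.sin(.22),0]);l+=[np.r_[AX,.1547]+d*np.array([[.066],[.106]])]
l+=list(box(.064,.064,.012,.179,*AX,.22))[1:]
draw("scene","pics/c3_scene.png",l,(265,110,365,210),6,"pics/o7.png")
im=cv2.imread("pics/c3_scene.png")[110:210,265:365];cv2.imwrite("pics/z3.png",(255*(cv2.resize(im,None,fx=6,fy=6,interpolation=cv2.INTER_NEAREST)/255.)**.55).astype(np.uint8))
```

```text
wheel centre: r 0.1627 lat -0.002 z 0.1555
t 14.4833 pos [0.4184 0.0804 0.3555] zyaw 0.2155 xdown [-0.004  0.    -1.   ] F [-0.19  0.11 -1.73] grip 0.0109 j [ 1.900e-01  1.270e-01 -2.670e-01  1.180e+00  1.000e-03  1.545e+00]
shift in tool now [-0.0012  0.0021  0.0019] shift in target axes [-0.0012  0.0021  0.002 ] turn [-0.0045 -0.0039 -0.0009]
```

View pics/o7.png

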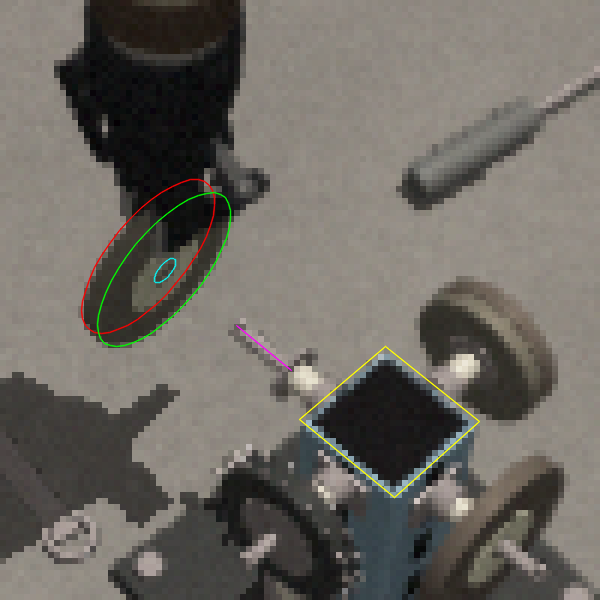

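View pics/z3.png

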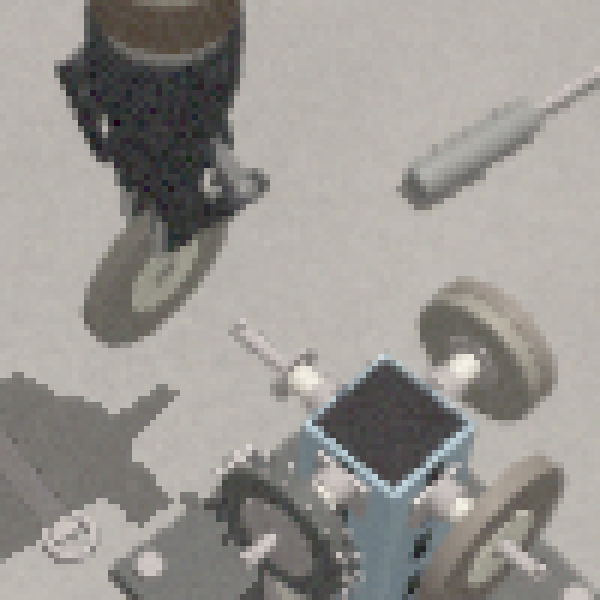

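Run:
```python
from go import *
from ov import *
d=np.array([np.cos(.22),np.sin(.22),0]);n=np.array([-d[1],d[0],0])
def prof(cam,src,z=.1547):
    im=cv2.cvtColor(cv2.imread(src),cv2.COLOR_BGR2GRAY).astype(np.float32)
    for r in(.072,.078,.084,.090,.096):
        lat=np.arange(-.016,.0161,.002)
        P=np.r_[AX,z]-d*r+n*lat[:,None]
        p=proj(cam,P).astype(np.float32)
        v=cv2.remap(im,p[:,:1],p[:,1:],cv2.INTER_LINEAR).ravel()
        print(cam,r,v.astype(int))
prof("top","pics/a4_top.png");prof("scene","pics/a4_scene.png");prof("scene","pics/c3_scene.png")
```

```text
top 0.072 [101 121 133 139 134 124 120 125 140 149 141 124 102  88  85  85  83]
top 0.078 [ 72  79  81  83  83  85  89 106 125 138 134 112  94  84  83  81  81]
top 0.084 [ 79  81  82  81  81  83  90 105 133 144 138 119  90  83  81  81  80]
top 0.09 [ 72  76  80  80  80  84  90 109 130 142 133 110  91  83  81  80  83]
top 0.096 [ 75  77  80  82  82  82  89 105 132 143 138 118  93  83  81  82  82]
scene 0.072 [140 139 138 136 127 111 107 127 148 150 145 144 140 143 146 144 138]
scene 0.078 [139 140 139 137 123 101 109 131 151 152 143 140 139 138 137 138 140]
scene 0.084 [134 135 135 133 132 115 113 132 149 151 138 135 137 136 136 136 137]
scene 0.09 [135 137 138 132 116 101 106 133 153 166 151 134 137 139 140 139 137]
scene 0.096 [134 135 137 139 128 109 105 129 150 152 147 138 139 138 136 136 137]
scene 0.072 [140 140 139 136 126 110 107 127 148 150 146 144 141 143 146 145 141]
scene 0.078 [139 141 142 138 124 101 109 131 152 151 143 140 138 139 140 138 139]
scene 0.084 [136 136 136 136 136 118 114 133 151 152 139 137 139 137 138 136 138]
scene 0.09 [136 138 138 133 118 101 106 133 152 166 152 136 138 141 143 141 137]
scene 0.096 [135 136 138 139 128 108 105 129 152 155 148 139 139 139 137 135 137]
```

Run:
```python
from go import *
from ov import *
o=bot.get_obs();Rm=R.from_quat(o["tool_rot"]).as_matrix();w=o["eef_pos"]+Rm@[.2,0,0]
z=Rm[:,2]; l=[circ(w+s*z,z,.05) for s in(-.006,.006)]+[circ(w+.006*z,z,.008)]
im=(255*(cv2.imread("pics/c3_scene.png")/255.)**.5).astype(np.uint8)
draw("scene",im,[],(274,130,314,172),13,"pics/z4.png")
draw("scene",im,l,(274,130,314,172),13,"pics/z5.png")
a=cv2.imread("pics/z4.png");b=cv2.imread("pics/z5.png")
cv2.imwrite("pics/z6.png",cv2.resize(np.hstack([a,b]),(800,420)))
cv2.imwrite("pics/z5.png",b)
```

```text
(no output)
```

View pics/z6.png

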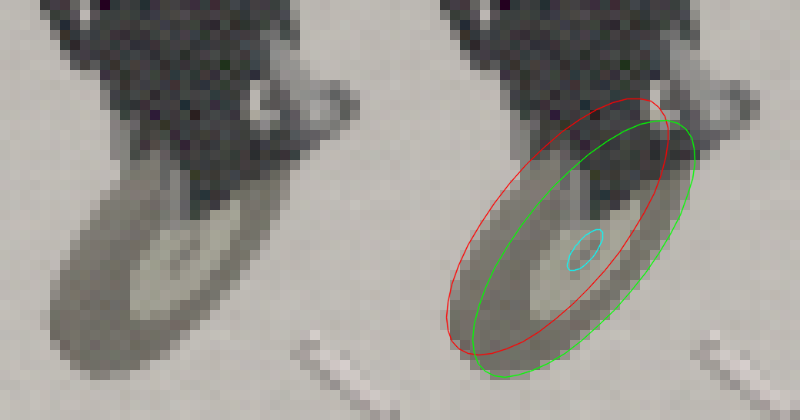

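View pics/z5.png

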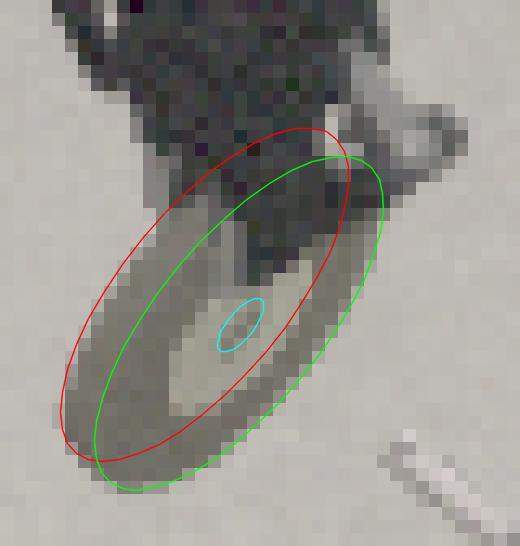

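>>> arm_command(
  moves=[-0.0005,0.001,0.006,-0.004,-0.003,0,1,0,0,0.009,0,0,0,1,0,0,0.009,0,0,0,1,0,0,0.008,0,0,0,1,0,0,0.004,0,0,0,1,0,0,0,0,0,0,1],
)

```text
clock: 15.08
eef_pos: [0.4576, 0.0902, 0.3566]
tool_rot: [-0.077, 0.702, 0.078, 0.703]
ft_force: [-1.0, 0.1, -2.2]
grip_width: 0.0106
```

Run:
```python
from go import *
rel(.114,.3562)
```

```text
wheel centre: r 0.1212 lat -0.0009 z 0.1566
t 15.0833 pos [0.4576 0.0902 0.3566] zyaw 0.22 xdown [ 0.0017  0.0014 -1.    ] F [-0.98  0.11 -2.15] grip 0.0106 j [ 1.940e-01  2.020e-01 -1.730e-01  1.194e+00  1.000e-03  1.545e+00]
shift in tool now [0.0004 0.0011 0.0076] shift in target axes [0.0004 0.0011 0.0076] turn [-0.      0.0019 -0.001 ]
```

Run:
```python
from go import *
from ov import *
o=bot.get_obs();Rm=R.from_quat(o["tool_rot"]).as_matrix();w=o["eef_pos"]+Rm@[.2,0,0]
z=Rm[:,2]; l=[circ(w+s*z,z,.05) for s in(-.006,.006)]+[circ(w+.006*z,z,.008)]
l+=[np.array([w+.006*z,w+.06*z])]
pic("c4")
im=(255*(cv2.imread("pics/c4_scene.png")/255.)**.5).astype(np.uint8)
draw("scene",im,[],(280,130,325,185),9,"pics/z4.png")
draw("scene",im,l,(280,130,325,185),9,"pics/z5.png")
cv2.imwrite("pics/z7.png",np.hstack([cv2.imread("pics/z4.png")[:,:400],cv2.imread("pics/z5.png")[:,:400]]))
```

```text
(no output)
```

View pics/z7.png

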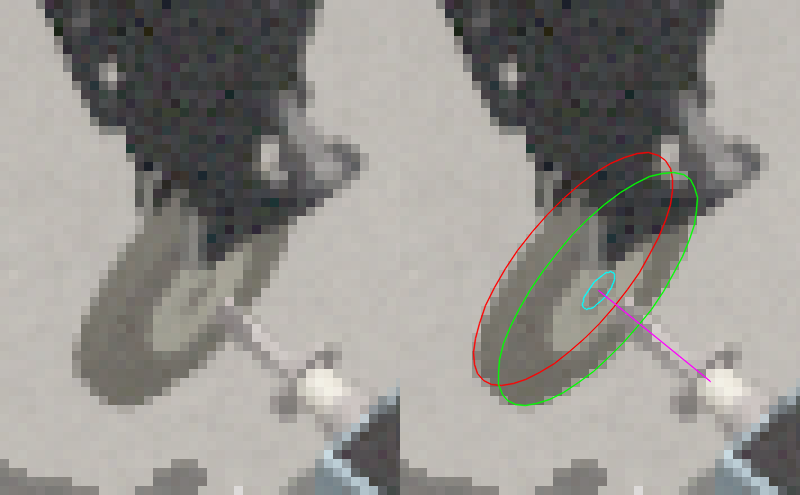

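>>> arm_command(
  moves=[0.0003,0,0.003,0,0,0,1,0,0,0.002,0,0,0,1,0,0,0,0,0,0,1],
)

```text
clock: 15.43
eef_pos: [0.4613, 0.0911, 0.3558]
tool_rot: [-0.077, 0.703, 0.078, 0.702]
ft_force: [0.1, 0.1, -2.4]
grip_width: 0.0105
```

>>> arm_command(
  moves=[0,0,0.001,0,0,0,1,0,0,0.001,0,0,0,1],
)

```text
clock: 15.6
eef_pos: [0.463, 0.0915, 0.3558]
tool_rot: [-0.077, 0.703, 0.078, 0.702]
ft_force: [0.5, -0.3, -1.5]
grip_width: 0.0106
```

>>> arm_command(
  moves=[0,0,0.001,0,0,0,1,0,0,0.001,0,0,0,1],
)

```text
clock: 15.77
eef_pos: [0.4649, 0.0919, 0.3559]
tool_rot: [-0.077, 0.703, 0.078, 0.702]
ft_force: [-0.4, -0.9, -1.9]
grip_width: 0.011
```

Run:
```python
from go import *
rel(.1,.3564)
```

```text
wheel centre: r 0.1143 lat -0.0008 z 0.1559
t 15.7667 pos [0.4649 0.0919 0.3559] zyaw 0.2199 xdown [-1.5e-03  8.0e-04 -1.0e+00] F [-0.42 -0.9  -1.89] grip 0.011 j [ 1.950e-01  2.180e-01 -1.540e-01  1.200e+00  1.000e-03  1.546e+00]
shift in tool now [-0.0005  0.001   0.0141] shift in target axes [-0.0005  0.001   0.0141] turn [-0.0001 -0.0013 -0.0011]
```

>>> arm_command(
  moves=[-0.0004,0,0.001,0,0,0,1,0,0,0.001,0,0,0,1,0,0,0.001,0,0,0,1],
)

```text
clock: 16.02
eef_pos: [0.4681, 0.0926, 0.3565]
tool_rot: [-0.077, 0.703, 0.078, 0.702]
ft_force: [0.7, 0.1, -2.7]
grip_width: 0.0111
```

>>> arm_command(
  moves=[0,0,0.001,0,0,0,1,0,0,0.001,0,0,0,1,0,0,0.001,0,0,0,1],
)

```text
clock: 16.27
eef_pos: [0.4713, 0.0933, 0.3565]
tool_rot: [-0.077, 0.703, 0.078, 0.702]
ft_force: [0.6, -0.9, -2.0]
grip_width: 0.011
```

>>> arm_command(
  moves=[0,0,0.001,0,0,0,1,0,0,0.001,0,0,0,1,0,0,0.001,0,0,0,1],
)

```text
clock: 16.52
eef_pos: [0.4746, 0.094, 0.3565]
tool_rot: [-0.077, 0.703, 0.078, 0.702]
ft_force: [0.6, 1.0, -1.4]
grip_width: 0.0107
```

Run:
```python
from go import *
rel(.1,.3564)
```

```text
wheel centre: r 0.1044 lat -0.0008 z 0.1565
t 16.5167 pos [0.4746 0.094  0.3565] zyaw 0.2199 xdown [-1.3e-03  8.0e-04 -1.0e+00] F [ 0.63  0.96 -1.4 ] grip 0.0107 j [ 1.950e-01  2.370e-01 -1.290e-01  1.207e+00  1.000e-03  1.546e+00]
shift in tool now [0.0001 0.0011 0.0041] shift in target axes [0.0001 0.0011 0.0041] turn [-0.0001 -0.0011 -0.001 ]
```

>>> arm_command(
  moves=[0,0,0.001,0,0,0,1,0,0,0.001,0,0,0,1,0,0,0.001,0,0,0,1,0,0,0.001,0,0,0,1],
)

```text
clock: 16.85
eef_pos: [0.4789, 0.095, 0.3564]
tool_rot: [-0.077, 0.703, 0.078, 0.702]
ft_force: [-0.8, -0.2, -2.2]
grip_width: 0.0109
```

>>> arm_command(
  moves=[0,0,0.001,0,0,0,1,0,0,0.001,0,0,0,1,0,0,0.001,0,0,0,1,0,0,0.001,0,0,0,1],
)

```text
clock: 17.18
eef_pos: [0.4833, 0.096, 0.3564]
tool_rot: [-0.077, 0.703, 0.078, 0.702]
ft_force: [0.1, -0.1, -1.7]
grip_width: 0.0109
```

>>> arm_command(
  moves=[0,0,0.001,0,0,0,1,0,0,0.001,0,0,0,1,0,0,0.001,0,0,0,1,0,0,0.001,0,0,0,1],
)

```text
clock: 17.52
eef_pos: [0.4876, 0.097, 0.3563]
tool_rot: [-0.077, 0.703, 0.078, 0.702]
ft_force: [0.2, 0.2, -2.4]
grip_width: 0.0106
```

Run:
```python
from go import *
rel(.08,.3564)
```

```text
wheel centre: r 0.091 lat -0.0008 z 0.1563
t 17.5167 pos [0.4876 0.097  0.3563] zyaw 0.2199 xdown [-1.5e-03  7.0e-04 -1.0e+00] F [ 0.15  0.16 -2.39] grip 0.0106 j [ 1.960e-01  2.620e-01 -9.500e-02  1.215e+00  1.000e-03  1.547e+00]
shift in tool now [-0.0001  0.001   0.0108] shift in target axes [-0.0001  0.001   0.0108] turn [-0.0001 -0.0013 -0.001 ]
```

>>> arm_command(
  moves=[0,0,0.001,0,0,0,1,0,0,0.001,0,0,0,1,0,0,0.001,0,0,0,1,0,0,0.001,0,0,0,1,0,0,0.001,0,0,0,1,0,0,0.001,0,0,0,1],
)

```text
clock: 18.02
eef_pos: [0.4942, 0.0984, 0.3563]
tool_rot: [-0.077, 0.703, 0.078, 0.702]
ft_force: [-0.2, -0.1, -2.7]
grip_width: 0.0108
```

>>> arm_command(
  moves=[0,0,0.001,0,0,0,1,0,0,0.001,0,0,0,1,0,0,0.001,0,0,0,1,0,0,0.001,0,0,0,1],
)

```text
clock: 18.35
eef_pos: [0.4985, 0.0994, 0.3562]
tool_rot: [-0.077, 0.703, 0.078, 0.702]
ft_force: [0.1, -0.7, -1.7]
grip_width: 0.0106
```

Run:
```python
from go import *
rel(.075,.3564)
```

```text
wheel centre: r 0.08 lat -0.0008 z 0.1562
t 18.35 pos [0.4985 0.0994 0.3562] zyaw 0.22 xdown [-1.7e-03  7.0e-04 -1.0e+00] F [ 0.14 -0.69 -1.68] grip 0.0106 j [ 1.970e-01  2.840e-01 -6.600e-02  1.223e+00  1.000e-03  1.547e+00]
shift in tool now [-0.0002  0.001   0.0047] shift in target axes [-0.0002  0.001   0.0047] turn [-0.     -0.0015 -0.001 ]
```

>>> arm_command(
  moves=[0,0,0.001,0,0,0,1,0,0,0.001,0,0,0,1,0,0,0.001,0,0,0,1],
)

```text
clock: 18.6
eef_pos: [0.5017, 0.1001, 0.3562]
tool_rot: [-0.077, 0.703, 0.078, 0.702]
ft_force: [1.1, -0.4, -1.4]
grip_width: 0.0107
```

>>> arm_command(
  moves=[0,0,0.001,0,0,0,1,0,0,0.001,0,0,0,1],
)

```text
clock: 18.77
eef_pos: [0.5039, 0.1006, 0.3562]
tool_rot: [-0.077, 0.703, 0.078, 0.702]
ft_force: [-0.2, -0.2, -1.6]
grip_width: 0.0107
```

>>> arm_command(
  moves=[0,0,0.001,0,0,0,1,0,0,0.001,0,0,0,1],
)

```text
clock: 18.93
eef_pos: [0.506, 0.1011, 0.3562]
tool_rot: [-0.077, 0.704, 0.078, 0.702]
ft_force: [-3.3, -0.8, -0.6]
grip_width: 0.0107
```

>>> arm_command(
  moves=[0.001,0,-0.0015,0,0,0,1,0.001,0,0,0,0,0,1,0.001,0,0,0,0,0,1],
)

```text
clock: 19.18
eef_pos: [0.5046, 0.1008, 0.3531]
tool_rot: [-0.077, 0.703, 0.078, 0.702]
ft_force: [-0.3, 1.1, -1.8]
grip_width: 0.0109
```

>>> arm_command(
  moves=[0.001,0,0,0,0,0,1],
)

```text
clock: 19.27
eef_pos: [0.5046, 0.1007, 0.3519]
tool_rot: [-0.077, 0.703, 0.078, 0.702]
ft_force: [-0.1, 1.1, -1.8]
grip_width: 0.0107
```

>>> arm_command(
  moves=[0.0007,0,0,0,0,0,1],
)

```text
clock: 19.35
eef_pos: [0.5045, 0.1007, 0.3511]
tool_rot: [-0.077, 0.703, 0.078, 0.702]
ft_force: [0.7, -0.6, -0.8]
grip_width: 0.0106
```

>>> arm_command(
  moves=[0.0007,0,0,0,0,0,1],
)

```text
clock: 19.43
eef_pos: [0.5045, 0.1008, 0.3508]
tool_rot: [-0.077, 0.703, 0.078, 0.702]
ft_force: [-2.2, -0.5, 5.3]
grip_width: 0.0111
```

Run:
```python
from go import *
rel(.073,.351)
```

```text
wheel centre: r 0.0737 lat -0.0008 z 0.1508
t 19.4333 pos [0.5045 0.1008 0.3508] zyaw 0.2199 xdown [-1.3e-03  9.0e-04 -1.0e+00] F [-2.24 -0.53  5.25] grip 0.0111 j [ 1.970e-01  2.990e-01 -5.900e-02  1.214e+00  1.000e-03  1.548e+00]
shift in tool now [-0.0002  0.001   0.0005] shift in target axes [-0.0002  0.001   0.0005] turn [-0.0001 -0.001  -0.0011]
```

>>> arm_command(
  moves=[-0.0003,0,0.0004,0,0,0,1],
)

```text
clock: 19.52
eef_pos: [0.5048, 0.1009, 0.3513]
tool_rot: [-0.077, 0.703, 0.078, 0.703]
ft_force: [0.3, -0.1, -2.4]
grip_width: 0.0108
```

>>> arm_command(
  moves=[0,0,0,0,0,0,0.55,0,0,0,0,0,0,0.45,0,0,0,0,0,0,0.4,0,0,0,0,0,0,0.4],
)

```text
clock: 19.85
eef_pos: [0.5055, 0.101, 0.3522]
tool_rot: [-0.077, 0.702, 0.078, 0.704]
ft_force: [-0.8, -0.3, 0.3]
grip_width: 0.0259
```

Run:
```python
from go import *
rel(.073,.351)
pic("d1")
im=(255*(cv2.imread("pics/d1_scene.png")/255.)**.5).astype(np.uint8)[130:220,270:370]
cv2.imwrite("pics/z8.png",cv2.resize(im,None,fx=6,fy=6,interpolation=cv2.INTER_NEAREST))
```

```text
wheel centre: r 0.072 lat -0.0008 z 0.1522
t 19.85 pos [0.5055 0.101  0.3522] zyaw 0.2199 xdown [ 0.002   0.0015 -1.    ] F [-0.8  -0.27  0.26] grip 0.0259 j [ 1.970e-01  2.990e-01 -5.600e-02  1.214e+00  1.000e-03  1.548e+00]
shift in tool now [ 0.0012  0.001  -0.0005] shift in target axes [ 0.0012  0.001  -0.0005] turn [-0.0001  0.0022 -0.001 ]
```

View pics/z8.png

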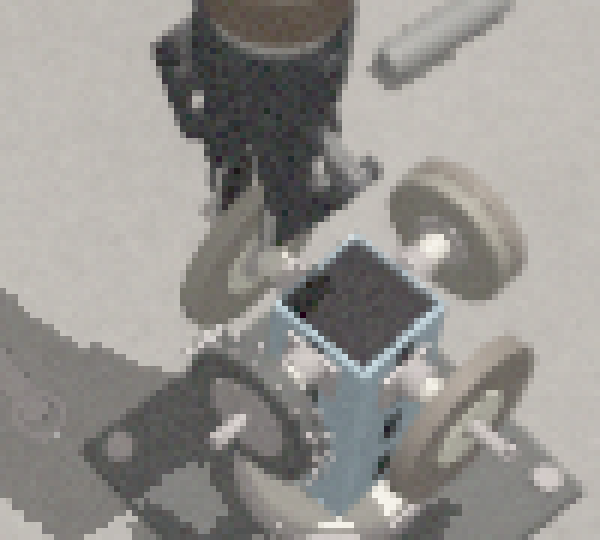

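>>> arm_command(
  moves=[-0.003,0,0,0,0,0,0.4,-0.004,0,0,0,0,0,0.4,-0.006,0,0,0,0,0,0.4,-0.008,0,0,0,0,0,0.4,-0.01,0,0,0,0,0,0.4,-0.015,0,0,0,0,0,0.4,-0.02,0,0,0,0,0,0.4,0,0,0,0,0,0,0.4],
)

```text
clock: 20.62
eef_pos: [0.5051, 0.1008, 0.424]
tool_rot: [-0.077, 0.702, 0.078, 0.703]
ft_force: [-0.1, -0.5, 0.5]
grip_width: 0.0255
```

>>> arm_command(
  moves=[-0.01,0,-0.02,0,0,0,0.4,0,0,-0.03,0,0,0,0.4,0,0,-0.03,0,0,0,0.4,0,0,-0.03,0,0,0,0.4,0,0,-0.02,0,0,0,0.4,0,0,0,0,0,0,0.4,0,0,0,0,0,0,0.4],
)

```text
clock: 21.2
eef_pos: [0.3742, 0.0716, 0.4357]
tool_rot: [-0.077, 0.699, 0.078, 0.706]
ft_force: [0.0, 0.4, -0.6]
grip_width: 0.0257
```

Run:
```python
from go import *
from ov import *
state()
pic("e1")
l=list(box(.2,.2,0,.012,.5755,.1175,.125))[1:]+list(box(.064,.064,.012,.179,*AX,.22))[1:]
d=np.array([np.cos(.22),np.sin(.22),0]);c=np.r_[AX,.151]-d*.0725
l+=[circ(c-s*d,d,.05) for s in(-.006,.006)]
for n,cr,o in(("scene",(275,140,375,240),"z9"),("top",(190,135,285,230),"z10")):
    im=(255*(cv2.imread(f"pics/e1_{n}.png")/255.)**.6).astype(np.uint8)
    draw(n,im,[],cr,4,f"pics/{o}a.png");draw(n,im,l,cr,4,f"pics/{o}b.png")
    cv2.imwrite(f"pics/{o}.png",np.hstack([cv2.imread(f"pics/{o}a.png"),cv2.imread(f"pics/{o}b.png")]))
```

```text
t 21.2 pos [0.3742 0.0716 0.4357] zyaw 0.2201 xdown [ 0.0096  0.0029 -1.    ] F [ 0.04  0.41 -0.58] grip 0.0257 j [ 1.890e-01 -1.400e-02 -2.060e-01  1.369e+00  1.000e-03  1.539e+00]
```

View pics/z9.png

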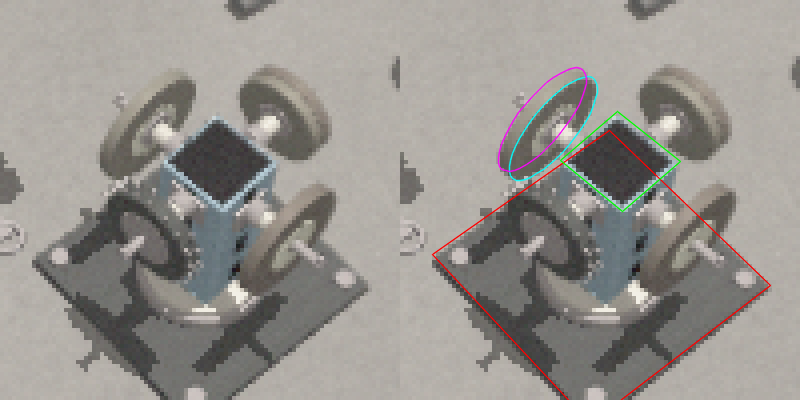

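View pics/z10.png

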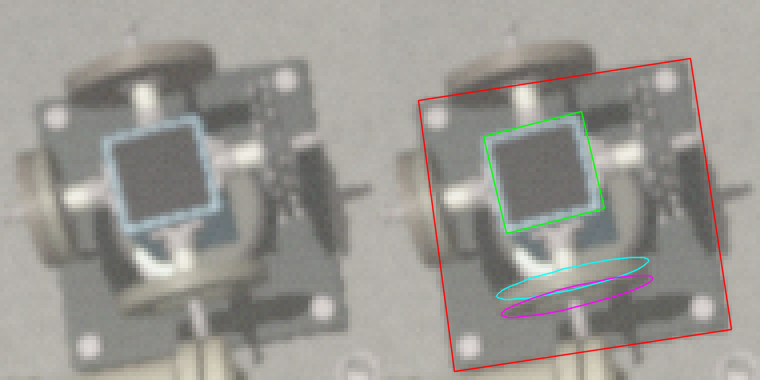

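>>> arm_command(
  moves=[0,0,0,0,0,0,0.4,0,0,0,0,0,0,0.4,0,0,0,0,0,0,0.4,0,0,0,0,0,0,0.4,0,0,0,0,0,0,0.4,0,0,0,0,0,0,0.4],
)

```text
clock: 21.8
eef_pos: [0.3793, 0.0727, 0.4347]
tool_rot: [-0.077, 0.7, 0.078, 0.706]
ft_force: [-1.2, 0.0, 0.4]
grip_width: 0.0259
```

Run:
```python
from go import *
a=cv2.imread("pics/e1_scene.png")[150:200,295:330].astype(int)
b=bot.camera("scene")[:,:,::-1][150:200,295:330].astype(int)
print("change",np.abs(a-b).mean(),np.abs(a-b).max())
print(bot.job_done())
```

```text
change 2.230095238095238 12
the job is handed in; nothing more can be done
None
```

The larger wheel is hanging on the carousel's hook, released and back against the washer. I handed the job in at about 22 s; `job_done` gives no verdict.

**Turning the carousel:** I felt the empty hook's height with closed fingertips: the rod's centre line is about 154.5 mm above the bench, so about 5.5 mm below the hub. I then turned the carousel clockwise, with the open fingers straddling the hook.

**Hanging the wheel:** I gripped the wheel by its rim and passed its bore over the pin 1.5–2 mm above the rod's centre line, with no contact felt. It touched the washer at about 3 N, and settled on the rod at about 5–7 N. Then I let go and backed away.

**Last checks:**
- **Wheel:** both cameras show it hanging square on the hook. Two pictures 0.6 s apart differ only by image noise, so it is still.
- **Robot:** it is clear of everything.
- **Hook angle:** the hook is not exactly straight out. The pictures put it about 0.05–0.1 rad anticlockwise of the foot's front direction. That is inside the 0.21 rad allowed, so I did not correct it.
- **Camera disagreement:** the two cameras disagreed by about 3 mm on the hook's sideways position. I aimed the wheel between the two estimates, and it fitted.

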